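Load the drying stand with sleeves and finials

ROBOT

A 6-joint arm with a two-finger parallel gripper is mounted at the origin on the work surface. World frame = base frame: x ahead of the robot, y to its left, z up, the work surface at z = 0. Lengths are in mm, angles in rad, forces in N, time in s.
With the tool pointing down it reaches from about 350 to 775 mm from the base axis. Payload 7.3 kg.
Tool frame: the origin (TCP) lies at the very end of the fingers, on their centre line; the grasp point (between the pads) lies 19 mm behind it; z points along the fingers, y is the line along which they close (so a half turn about z gives the same grasp; the last joint's range is limited). The gripper opens to 92 mm and grips with 3 to 60 N. Pads are 19 mm wide; open, the fingers measure 130 mm over their backs; the gripper's body (75 mm by 190 mm) begins 47 mm behind the grasp point.
Start: joints at [-1.358, 0.342, 1.524, -0, 1.275, -0.146], TCP at [184.377, -491.579, 226.741] pointing down, gripper open.
Joint ranges: [-2.53, 2.53], [-0.77, 2.02], [0.04, 2.7], [-1, 4.14], [0.28, 2.66], [-3.11, 3.11]. Speed limits (rad/s): [2.57, 2.57, 3.14, 3.14, 3.14, 3.14].

INTERFACE

Orientations are given as [roll, pitch, yaw] about the fixed x, y, z axes, in that order (R = Rz(yaw) Ry(pitch) Rx(roll)).
In Python, from plant import get_obs, optics, ticket, finder gives the robot as it stands.
- The arm moves only by the tool send_rows, never from a script. Its arguments are lists of equal length, an entry for each row: "offset": the shift along the tool's x, y, z scaled (see below), a list of three; "delta_rot": the turn, a rotation vector about the tool's x, y, z scaled (see below), a list of three. In form: {"offset": [[dx, dy, dz], ...], "delta_rot": [[rx, ry, rz], ...]}. A call has 1 to 8 rows; each row is the pose to reach, as a shift and turn from the pose commanded when the call began, along the tool's axes at that moment, turning the shorter way round; what a row does not reach only later rows make up. The controller multiplies each number of a shift by 120 mm and each number of a turn by 360 degrees. A row lasts 1/8 s, in which the tool goes at most 62.5 mm and 10.7 degrees, less where a joint would pass 70% of its speed; a pose out of reach is approached as far as the arm can. A call with a number of a shift or a turn outside -1 to 1 is refused whole. A call with a gripper value outside its range is refused whole. "grip" is the opening, from 0 (shut) to 1 (fully open), set as the call begins (left out, the last holds). The fingers move at their own pace and stop on an object; the grip force is fixed at half the most. Time passes only in rows, so rows that repeat a pose let the fingers close. It gives the time, the measured TCP pose, the force, the opening and the grip force at its end, in the units of the state.
- get_obs(): the state, without advancing time (a new reading comes with each control period).
- optics.capture(name): name is "scene" or "top" or "wrist"; returns the picture (384x512x3 uint8, red, green, blue); there is no depth.
- optics.get_calibration(name): a dict with "fx", "fy", "cx", "cy" (pixels), "world_from_camera" (4x4, takes a point from camera to world coordinates). Camera axes: x right, y down, z forward; pixel columns grow to the right and rows downward; lengths in mm; the calibration is good to about 2 mm. A picture is of the moment at which its call begins: read the wrist's pose just before it. get_calibration takes no time and is no camera call; for the wrist camera it gives the pose at the moment of the call.
- ticket.close_job(): hands the job in; it is judged then, once.
Trained networks look in the newest picture that a camera, given by its name, has taken for a name from the list of things; names that differ only in an ending like _2 or _b are one class to them, and where a whole thing is asked for, a point or a joint stands for the part that bears it (a point fixed in the world has none). Each returns a list of dicts, best first, with "confidence" (0 to 1); they miss things now and then, are a little off and sometimes report something else, mostly with a low value. They report only what shows in the picture. A call takes as long as a camera call.
- finder.boxes_of(target, camera): "box" ([left, top, right, bottom] in pixels, round what is visible of it).
- finder.silhouettes(target, camera): "region" (384x512 bool, what is visible of it) and "box" ([left, top, right, bottom] in pixels, round what is visible of it).
- finder.pinpoint(target, camera): "uv" ([column, row] in pixels: a listed point, or the origin of a listed thing).
The state is a dict: "time": time; "joint_positions": joint angles; "dq": joint speeds; "tau": joint torques, N m; "tool_pos": TCP position; "tcp_rot": TCP orientation; "contact_force": force on the tool from outside, world axes, zero at the start; "moment": the same for the moment, N m; "grip_width": finger opening in mm; "finger_force": force on a finger pad.
Only numpy, scipy, OpenCV 4.12 (cv2) and the standard library are available. Lean on these libraries where they do the work, as an engineer would, in place of code of your own. Each camera call takes 0.05 s, during which the arm holds its last target. There are 200 camera calls.

TASK

Get the drying stand ready for painting: clear the white dust caps off its spigots into the shallow wooden dish, push every grey flanged sleeve on the bench down onto a spigot of the stand, flange down and fully home against the board, one to a spigot, and move every wooden finial from the rack into a sleeve on the stand, head up and fully home on the sleeve's rim, one to a sleeve, without knocking over or shoving aside the paint jars and the wooden pyramid around them.

Things in the scene. Friction and masses are not known exactly. Their poses are not given: they have to be found in the camera images.
- stand: fixed drying stand: wooden board 100 x 380 x 18 mm lying on the bench with four upright spigots in one row 95 mm apart, along the board's long axis y. Origin: centre of its underside
- rack: fixed plywood block 75 x 260 x 56 mm with three upright through-holes (29 mm wide) in a row 85 mm apart along its long axis y, in which the finials start. Origin: centre of its underside
- spigot1 (a point): foot of one of the four wooden spigots of the stand: on the spigot's axis, at the top face of the board (18 mm above the bench), z up. The spigot rises 35 mm above this point, 24 mm in diameter, tapering over its top 9 mm to 14 mm
- spigot2 (a point): foot of one of the four wooden spigots of the stand: on the spigot's axis, at the top face of the board (18 mm above the bench), z up. The spigot rises 35 mm above this point, 24 mm in diameter, tapering over its top 9 mm to 14 mm
- spigot3 (a point): foot of one of the four wooden spigots of the stand: on the spigot's axis, at the top face of the board (18 mm above the bench), z up. The spigot rises 35 mm above this point, 24 mm in diameter, tapering over its top 9 mm to 14 mm
- spigot4 (a point): foot of one of the four wooden spigots of the stand: on the spigot's axis, at the top face of the board (18 mm above the bench), z up. The spigot rises 35 mm above this point, 24 mm in diameter, tapering over its top 9 mm to 14 mm
- sleeve1: grey plastic flanged sleeve (up to four alike; may be absent), 90 g: open tube 40 mm outside, 28 mm bore, 90 mm tall, with a 64 mm square flange 8 mm thick at its lower end. Starts upright on the bench, flange down. Origin: on its axis at the underside of the flange; z up along the tube. Any sleeve fits any spigot and takes any finial; home, it rests on the stand's board
- sleeve2: grey plastic flanged sleeve (up to four alike; may be absent), 90 g: open tube 40 mm outside, 28 mm bore, 90 mm tall, with a 64 mm square flange 8 mm thick at its lower end. Starts upright on the bench, flange down. Origin: on its axis at the underside of the flange; z up along the tube. Any sleeve fits any spigot and takes any finial; home, it rests on the stand's board
- sleeve3: grey plastic flanged sleeve (up to four alike; may be absent), 90 g: open tube 40 mm outside, 28 mm bore, 90 mm tall, with a 64 mm square flange 8 mm thick at its lower end. Starts upright on the bench, flange down. Origin: on its axis at the underside of the flange; z up along the tube. Any sleeve fits any spigot and takes any finial; home, it rests on the stand's board
- sleeve4: grey plastic flanged sleeve (up to four alike; may be absent), 90 g: open tube 40 mm outside, 28 mm bore, 90 mm tall, with a 64 mm square flange 8 mm thick at its lower end. Starts upright on the bench, flange down. Origin: on its axis at the underside of the flange; z up along the tube. Any sleeve fits any spigot and takes any finial; home, it rests on the stand's board
- finial1: wooden finial (up to three alike; may be absent): 24 mm dowel shank 48 mm long, its foot tapering over 8 mm to 14 mm; above it a round head 40 mm wide, 40 mm tall, domed on top (99 mm in all). Origin: on the axis at the tip of the foot; z up. Starts in the rack, head on its top, foot 8 mm above the bench. Home in a sleeve, the head rests on its rim, foot 42 mm above the sleeve's origin
- finial2: wooden finial (up to three alike; may be absent): 24 mm dowel shank 48 mm long, its foot tapering over 8 mm to 14 mm; above it a round head 40 mm wide, 40 mm tall, domed on top (99 mm in all). Origin: on the axis at the tip of the foot; z up. Starts in the rack, head on its top, foot 8 mm above the bench. Home in a sleeve, the head rests on its rim, foot 42 mm above the sleeve's origin
- finial3: wooden finial (up to three alike; may be absent): 24 mm dowel shank 48 mm long, its foot tapering over 8 mm to 14 mm; above it a round head 40 mm wide, 40 mm tall, domed on top (99 mm in all). Origin: on the axis at the tip of the foot; z up. Starts in the rack, head on its top, foot 8 mm above the bench. Home in a sleeve, the head rests on its rim, foot 42 mm above the sleeve's origin
- dish: fixed shallow square dark wooden dish at the right of the stand, 130 x 130 mm outside, walls 5 mm thick and 22 mm high, floor 5 mm thick. Origin: centre of its underside
- cap1: white plastic dust cap (up to four alike, mostly absent): tube 40 mm outside, 28 mm bore, 60 mm tall, closed at the top by an 8 mm lid; no flange. Starts over one of the spigots, its rim on the board. Origin: on its axis at the open lower rim; z up
- cap2: white plastic dust cap (up to four alike, mostly absent): tube 40 mm outside, 28 mm bore, 60 mm tall, closed at the top by an 8 mm lid; no flange. Starts over one of the spigots, its rim on the board. Origin: on its axis at the open lower rim; z up
- cap3: white plastic dust cap (up to four alike, mostly absent): tube 40 mm outside, 28 mm bore, 60 mm tall, closed at the top by an 8 mm lid; no flange. Starts over one of the spigots, its rim on the board. Origin: on its axis at the open lower rim; z up
- cap4: white plastic dust cap (up to four alike, mostly absent): tube 40 mm outside, 28 mm bore, 60 mm tall, closed at the top by an 8 mm lid; no flange. Starts over one of the spigots, its rim on the board. Origin: on its axis at the open lower rim; z up
- jar1: closed paint jar, a bystander, 46 mm wide, 60 mm tall; not to be knocked over or pushed away. Origin: centre of its underside, z up
- jar2: closed paint jar, a bystander, 46 mm wide, 60 mm tall; not to be knocked over or pushed away. Origin: centre of its underside, z up
- jar3: closed paint jar, a bystander, 56 mm wide, 75 mm tall; not to be knocked over or pushed away. Origin: centre of its underside, z up
- jar4: closed paint jar, a bystander, 56 mm wide, 75 mm tall; not to be knocked over or pushed away. Origin: centre of its underside, z up
- pyramid: small wooden hexagonal pyramid 70 mm wide, 61 mm tall, a bystander; not to be knocked over or pushed away. Origin: centre of its underside, z up

How it is judged (in metres and radians):
At the end, for the whole second after the job is handed in: Every sleeve is over a spigot (axis within 6 mm), upright, flange within 4 mm of the board; every finial upright in a sleeve (axis within 7 mm), foot 37 to 46 mm above the sleeve's origin; every cap's origin in the dish (60 mm either way of its middle, below 45 mm); all at rest (((horizontal distance between sleeve1 and spigot1 below 0.006 m and z of sleeve1 in the frame of spigot1 between -0.004 and 0.004 m) or (horizontal distance between sleeve1 and spigot2 below 0.006 m and z of sleeve1 in the frame of spigot2 between -0.004 and 0.004 m) or (horizontal distance between sleeve1 and spigot3 below 0.006 m and z of sleeve1 in the frame of spigot3 between -0.004 and 0.004 m) or (horizontal distance between sleeve1 and spigot4 below 0.006 m and z of sleeve1 in the frame of spigot4 between -0.004 and 0.004 m)) and angle between each of sleeve1, sleeve2, sleeve3, sleeve4's own z axis and vertical below 0.08 rad and linear speed of each of sleeve1, sleeve2, sleeve3, sleeve4, cap1, cap2, cap3, cap4, finial1, finial2, finial3 below 0.03 m/s and ((horizontal distance between sleeve2 and spigot1 below 0.006 m and z of sleeve2 in the frame of spigot1 between -0.004 and 0.004 m) or (horizontal distance between sleeve2 and spigot2 below 0.006 m and z of sleeve2 in the frame of spigot2 between -0.004 and 0.004 m) or (horizontal distance between sleeve2 and spigot3 below 0.006 m and z of sleeve2 in the frame of spigot3 between -0.004 and 0.004 m) or (horizontal distance between sleeve2 and spigot4 below 0.006 m and z of sleeve2 in the frame of spigot4 between -0.004 and 0.004 m)) and ((horizontal distance between sleeve3 and spigot1 below 0.006 m and z of sleeve3 in the frame of spigot1 between -0.004 and 0.004 m) or (horizontal distance between sleeve3 and spigot2 below 0.006 m and z of sleeve3 in the frame of spigot2 between -0.004 and 0.004 m) or (horizontal distance between sleeve3 and spigot3 below 0.006 m and z of sleeve3 in the frame of spigot3 between -0.004 and 0.004 m) or (horizontal distance between sleeve3 and spigot4 below 0.006 m and z of sleeve3 in the frame of spigot4 between -0.004 and 0.004 m)) and ((horizontal distance between sleeve4 and spigot1 below 0.006 m and z of sleeve4 in the frame of spigot1 between -0.004 and 0.004 m) or (horizontal distance between sleeve4 and spigot2 below 0.006 m and z of sleeve4 in the frame of spigot2 between -0.004 and 0.004 m) or (horizontal distance between sleeve4 and spigot3 below 0.006 m and z of sleeve4 in the frame of spigot3 between -0.004 and 0.004 m) or (horizontal distance between sleeve4 and spigot4 below 0.006 m and z of sleeve4 in the frame of spigot4 between -0.004 and 0.004 m)) and x of cap1 in the frame of dish between -0.06 and 0.06 m and y of cap1 in the frame of dish between -0.06 and 0.06 m and height (world z) of each of cap1, cap2, cap3, cap4 below 0.045 m and x of cap2 in the frame of dish between -0.06 and 0.06 m and y of cap2 in the frame of dish between -0.06 and 0.06 m and x of cap3 in the frame of dish between -0.06 and 0.06 m and y of cap3 in the frame of dish between -0.06 and 0.06 m and x of cap4 in the frame of dish between -0.06 and 0.06 m and y of cap4 in the frame of dish between -0.06 and 0.06 m and ((horizontal distance between finial1 and sleeve1 below 0.007 m and z of finial1 in the frame of sleeve1 between 0.037 and 0.046 m) or (horizontal distance between finial1 and sleeve2 below 0.007 m and z of finial1 in the frame of sleeve2 between 0.037 and 0.046 m) or (horizontal distance between finial1 and sleeve3 below 0.007 m and z of finial1 in the frame of sleeve3 between 0.037 and 0.046 m) or (horizontal distance between finial1 and sleeve4 below 0.007 m and z of finial1 in the frame of sleeve4 between 0.037 and 0.046 m)) and angle between each of finial1, finial2, finial3's own z axis and vertical below 0.1 rad and ((horizontal distance between finial2 and sleeve1 below 0.007 m and z of finial2 in the frame of sleeve1 between 0.037 and 0.046 m) or (horizontal distance between finial2 and sleeve2 below 0.007 m and z of finial2 in the frame of sleeve2 between 0.037 and 0.046 m) or (horizontal distance between finial2 and sleeve3 below 0.007 m and z of finial2 in the frame of sleeve3 between 0.037 and 0.046 m) or (horizontal distance between finial2 and sleeve4 below 0.007 m and z of finial2 in the frame of sleeve4 between 0.037 and 0.046 m)) and ((horizontal distance between finial3 and sleeve1 below 0.007 m and z of finial3 in the frame of sleeve1 between 0.037 and 0.046 m) or (horizontal distance between finial3 and sleeve2 below 0.007 m and z of finial3 in the frame of sleeve2 between 0.037 and 0.046 m) or (horizontal distance between finial3 and sleeve3 below 0.007 m and z of finial3 in the frame of sleeve3 between 0.037 and 0.046 m) or (horizontal distance between finial3 and sleeve4 below 0.007 m and z of finial3 in the frame of sleeve4 between 0.037 and 0.046 m))); the robot touches nothing.
It fails at once if a paint jar or the pyramid is knocked over (angle between any of jar1, jar2, jar3, jar4, pyramid's own z axis and vertical above 0.7 rad).
It fails at once if a paint jar or the pyramid is pushed more than 8 cm from its place (distance of any of jar1, jar2, jar3, jar4, pyramid from where it was at the start of the episode above 0.08 m).
Of cap1, cap2, cap3, cap4 only 1 to 2 are there at a start; the rules pass over those that are not, and their reading is None.
Of sleeve1, sleeve2, sleeve3, sleeve4 only 3 to 4 are there at a start; the rules pass over those that are not, and their reading is None.
Of finial1, finial2, finial3 only 2 to 3 are there at a start; the rules pass over those that are not, and their reading is None.
At some moment in a run one of sleeve1, sleeve2, sleeve3, sleeve4 may be knocked a few centimetres aside while the robot is not near it.
It also fails if it takes over 210 s, if anything falls off the work surface, if the arm or the gripper's body presses on something with over 40 N, if the wrist force passes 120 N, or if a joint passes its speed limit or range.

## Working session

There is one attempt and no reset: what is moved stays moved. The work goes in short steps, Python scripts to look and compute and a tool call to move; the robot and the scene stay as the last step left them, time stands still between calls to the robot, and variables do not carry over. Pictures are saved under pics/ and viewed, at most 14 in all, crops included, and the job is handed in when it is done.

Besides the shell and the picture viewer there is one more tool, called after "Call:" by a JSON object that holds its "api" and its "payload", one argument or row to a line. send_rows: Moves the arm, as the interface text tells. Its arguments: {"type":"object","properties":{"offset":{"type":"array"},"delta_rot":{"type":"array"},"grip":{"type":"number"}},"required":["offset","delta_rot"]}

```bash
ls; mkdir -p pics; python3 - <<'E'
from plant import get_obs, optics, ticket, finder
import cv2,numpy as np
o=get_obs();print({k:np.round(v,3).tolist() for k,v in o.items()})
ims=[]
for n in("scene","top"):
    im=optics.capture(n);ims.append(im);c=optics.get_calibration(n);print(n,c['fx'],c['cx'],c['cy'],np.round(c['world_from_camera'],3).tolist())
    cv2.imwrite(f'pics/{n}0.png',im[:,:,::-1])
    for t in("sleeve1","finial1","cap1","jar1","jar3","pyramid","dish","stand","rack","spigot1"):
        for d in finder.pinpoint(t,n): 
            if d['confidence']>.3: print(n,t,round(d['confidence'],2),np.round(d['uv']).tolist())
print(get_obs()['time'])
E
```

```text
pics
{'time': 0.0, 'joint_positions': [-1.358, 0.343, 1.525, -0.0, 1.275, -0.146], 'dq': [0.001, 0.001, 0.0, -0.001, 0.0, 0.0], 'tau': [0.0, -43.124, -24.423, 0.072, 0.056, -0.0], 'tool_pos': [184.268, -491.173, 226.042], 'tcp_rot': [-3.14, -0.0, 0.359], 'contact_force': [-0.099, -0.398, 0.246], 'moment': [0.066, 0.028, -0.05], 'finger_force': 0.0, 'grip_width': 91.686}
scene 402.88173827554994 255.3057565697839 196.15741593234355 [[0.483, 0.572, -0.663, 1338.724], [0.876, -0.298, 0.38, -444.343], [0.02, -0.764, -0.645, 748.982], [0.0, 0.0, 0.0, 1.0]]
scene sleeve1 0.98 [245.0, 166.0]
scene sleeve1 0.97 [351.0, 159.0]
scene sleeve1 0.87 [287.0, 155.0]
scene finial1 0.71 [193.0, 189.0]
scene finial1 0.54 [162.0, 196.0]
scene cap1 0.68 [298.0, 191.0]
scene cap1 0.57 [211.0, 234.0]
scene jar1 0.96 [167.0, 275.0]
scene jar1 0.8 [287.0, 250.0]
scene jar1 0.69 [320.0, 159.0]
scene jar1 0.6 [139.0, 246.0]
scene jar3 0.96 [167.0, 275.0]
scene jar3 0.8 [287.0, 250.0]
scene jar3 0.69 [320.0, 159.0]
scene jar3 0.6 [139.0, 246.0]
scene pyramid 0.61 [391.0, 166.0]
scene dish 0.69 [139.0, 249.0]
s
[... 539 characters left out ...]

top sleeve1 0.65 [249.0, 233.0]
top sleeve1 0.38 [228.0, 162.0]
top finial1 0.75 [316.0, 221.0]
top finial1 0.57 [346.0, 233.0]
top cap1 0.75 [325.0, 155.0]
top cap1 0.72 [229.0, 164.0]
top jar1 0.76 [428.0, 209.0]
top jar1 0.68 [274.0, 116.0]
top jar1 0.66 [164.0, 213.0]
top jar1 0.57 [373.0, 142.0]
top jar3 0.76 [428.0, 209.0]
top jar3 0.68 [274.0, 116.0]
top jar3 0.66 [164.0, 213.0]
top jar3 0.57 [373.0, 142.0]
top pyramid 0.76 [106.0, 162.0]
top dish 0.59 [382.0, 184.0]
top stand 0.92 [278.0, 162.0]
top stand 0.46 [317.0, 223.0]
top rack 0.85 [347.0, 230.0]
top spigot1 0.84 [258.0, 162.0]
top spigot1 0.81 [223.0, 165.0]
top spigot1 0.69 [323.0, 153.0]
top spigot1 0.56 [297.0, 159.0]
1.1
```

```bash
python3 - <<'E'
import cv2
a=cv2.imread('pics/top0.png');cv2.imwrite('pics/top0z.png',cv2.resize(a[60:290,60:470],None,fx=1.95,fy=1.95,interpolation=cv2.INTER_CUBIC))
E
```

```text
(no output)
```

View pics/top0z.png

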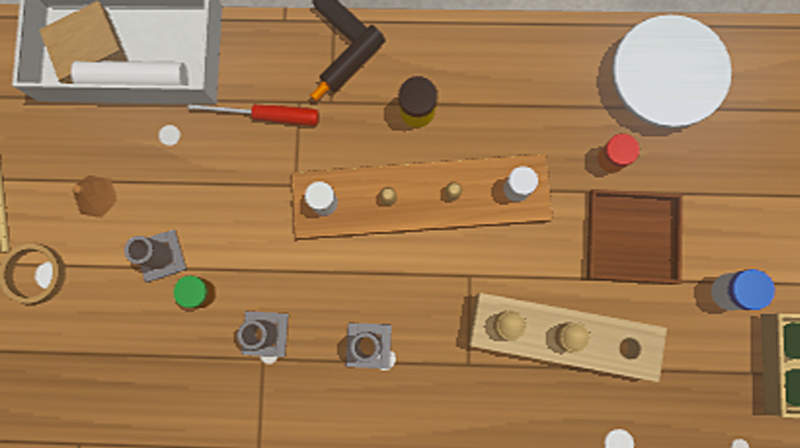

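View pics/scene0.png

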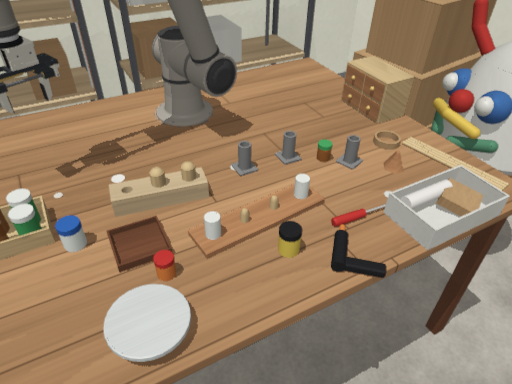

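```bash
cat > h.py <<'E'
from plant import get_obs, optics, ticket, finder
import cv2,numpy as np
from scipy.spatial.transform import Rotation as R
def ray(uv,c):
    T=c['world_from_camera'];d=T[:3,:3]@[(uv[0]-c['cx'])/c['fx'],(uv[1]-c['cy'])/c['fy'],1.];return T[:3,3],d/np.linalg.norm(d)
def onz(uv,c,z):
    o,d=ray(uv,c);return o+d*(z-o[2])/d[2]
def tri(rs):
    A=0;b=0
    for o,d in rs:
        P=np.eye(3)-np.outer(d,d);A=A+P;b=b+P@o
    x=np.linalg.solve(A,b);return x,max(np.linalg.norm(np.cross(x-o,d)) for o,d in rs)
def proj(p,c):
    T=np.linalg.inv(c['world_from_camera']);q=T[:3,:3]@np.array(p,float)+T[:3,3];return np.array([q[0]/q[2]*c['fx']+c['cx'],q[1]/q[2]*c['fy']+c['cy']])
def yaw():
    return get_obs()['tcp_rot'][2]
def to(p,yawt=None,cur=None):
    "calls (offset per 120mm in tool frame, rot z per turn) from the present pose to p"
    o=get_obs();cp,cy=(o['tool_pos'],o['tcp_rot'][2]) if cur is None else cur
    M=R.from_euler('xyz',[np.pi,0,cy]).as_matrix()
    d=M.T@(np.array(p)-cp)/120
    dy=0 if yawt is None else -(((yawt-cy)+np.pi/2)%np.pi-np.pi/2)/(2*np.pi)
    print('off',np.round(d,3),'rotz',round(dy,4))
E
python3 - <<'E'
from h import *
C={n:optics.get_calibration(n) for n in('scene','top')}
im={}
D={}
for n in C:
    optics.capture(n)
    for t in("sleeve1","finial1","cap1","jar1","pyramid","dish","spigot1","rack","stand"):
        D[n,t]=[d['uv'] for d in finder.pinpoint(t,n) if d['confidence']>.25]
for t in("sleeve1","finial1","cap1","jar1","pyramid","dish","spigot1","rack","stand"):
    for a in D['top',t]:
        for b in D['scene',t]:
            x,e=tri([ray(a,C['top']),ray(b,C['scene'])])
            if e<8 and -25<x[2]<60: print(t,np.round(x),round(e,1))
E
```

```text
sleeve1 [559. 349.   6.] 0.5
sleeve1 [434.  34.  -3.] 2.3
sleeve1 [436. 187.  -6.] 4.9
finial1 [ 451. -247.   -1.] 4.3
finial1 [ 478. -159.   16.] 3.7
cap1 [ 675. -183.   17.] 0.3
cap1 [636. 103.  20.] 6.1
jar1 [ 718. -324.  -16.] 1.3
jar1 [ 522. -489.    4.] 1.7
jar1 [781. -29. -16.] 3.3
jar1 [494. 286.  -3.] 0.8
pyramid [637. 462.  -1.] 4.7
dish [ 593. -352.    0.] 2.2
spigot1 [ 668. -183.   23.] 3.0
spigot1 [647.   3.  15.] 1.3
spigot1 [659. -88.  15.] 4.9
rack [ 457. -246.    5.] 2.7
stand [650. -39. -10.] 1.7
```

Call:
{"api": "send_rows", "payload": {
  "offset": [
    [0.47, -0.1, 0],
    [0.94, -0.2, 0],
    [0.94, -0.2, 0]
  ],
  "delta_rot": [
    [0, 0, 0],
    [0, 0, 0],
    [0, 0, 0]
  ],
  "grip": 1
}}

```text
time: 2.48
tool_pos: [284.2, -427.5, 226.9]
tcp_rot: [-3.142, -0.001, 0.364]
contact_force: [-0.2, -0.5, 0.1]
grip_width: 91.6
finger_force: 0.0
```

Call:
{"api": "send_rows", "payload": {
  "offset": [
    [0.47, -0.1, 0],
    [0.94, -0.2, 0],
    [0.94, -0.2, 0]
  ],
  "delta_rot": [
    [0, 0, 0],
    [0, 0, 0],
    [0, 0, 0]
  ]
}}

```text
time: 2.85
tool_pos: [380.7, -366.0, 226.7]
tcp_rot: [3.141, -0.0, 0.363]
contact_force: [0.1, 0.5, 0.6]
grip_width: 91.7
finger_force: 0.0
```

Call:
{"api": "send_rows", "payload": {
  "offset": [
    [0.47, -0.1, 0],
    [0.94, -0.2, 0],
    [0.94, -0.2, 0]
  ],
  "delta_rot": [
    [0, 0, 0],
    [0, 0, 0],
    [0, 0, 0]
  ]
}}

```text
time: 3.22
tool_pos: [477.3, -304.6, 226.4]
tcp_rot: [3.142, -0.0, 0.362]
contact_force: [-0.0, -0.2, 0.3]
grip_width: 91.5
finger_force: 0.0
```

Call:
{"api": "send_rows", "payload": {
  "offset": [
    [0.4, -0.15, 0],
    [0.8, -0.3, 0],
    [0.9, -0.3, 0],
    [0.9, -0.3, 0],
    [0.9, -0.3, 0],
    [0.9, -0.3, 0],
    [0.9, -0.3, 0],
    [0.9, -0.3, 0]
  ],
  "delta_rot": [
    [0, 0, -0.025],
    [0, 0, -0.05],
    [0, 0, -0.08],
    [0, 0, -0.11],
    [0, 0, -0.14],
    [0, 0, -0.17],
    [0, 0, -0.2],
    [0, 0, -0.212]
  ]
}}

```text
time: 4.22
tool_pos: [562.9, -236.3, 226.6]
tcp_rot: [-3.141, 0.001, 1.693]
contact_force: [-0.4, 1.3, -0.2]
grip_width: 91.4
finger_force: 0.0
```

```bash
python3 - <<'E'
from h import *
c=optics.get_calibration('wrist');o=get_obs()
M=R.from_euler('xyz',o['tcp_rot']).as_matrix()
T=c['world_from_camera'];print(c['fx'],np.round(M.T@(T[:3,3]-o['tool_pos'])),np.round(M.T@T[:3,:3],2))
im=optics.capture('wrist');cv2.imwrite('pics/w1.png',im[:,:,::-1])
for z in(0,78):
  print([np.round(onz(p,c,z)[:2]) for p in((0,0),(511,0),(511,383),(0,383))])
E
```

```text
331.06376034020235 [  70.   -0. -157.] [[ 0.   -0.97 -0.26]
 [ 1.    0.   -0.  ]
 [ 0.   -0.26  0.97]]
[array([273., -98.]), array([800., -33.]), array([ 956., -504.]), array([ 234., -595.])]
[array([ 330., -112.]), array([750., -60.]), array([ 874., -436.]), array([ 299., -508.])]
```

View pics/w1.png

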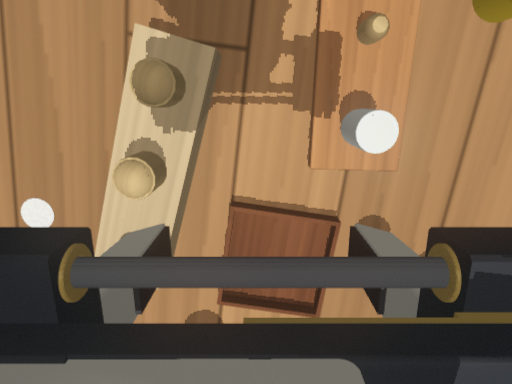

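```bash
cat > look.py <<'E'
from h import *
import sys,pickle,os
ts=sys.argv[1].split(',')
c=optics.get_calibration('wrist');im=optics.capture('wrist')
db=pickle.load(open('db.pkl','rb')) if os.path.exists('db.pkl') else []
e={'c':c,'im':im,'d':{}}
for t in ts:
    e['d'][t]=[(d['confidence'],d['uv']) for d in finder.pinpoint(t,'wrist') if d['confidence']>.25]
    z={'spigot1':18,'cap1':18,'finial1':8}.get(t,0)
    for q,uv in e['d'][t]: print(t,round(q,2),np.round(uv),np.round(onz(uv,c,z)))
db.append(e);pickle.dump(db,open('db.pkl','wb'))
E
python3 look.py spigot1,cap1,finial1,dish
```

```text
spigot1 0.79 [366.  32.] [651. -85.  18.]
cap1 0.83 [355. 130.] [ 660. -182.   18.]
finial1 0.88 [158. 162.] [ 446. -246.    8.]
finial1 0.77 [175.  87.] [ 461. -162.    8.]
dish 0.81 [275. 255.] [ 596. -349.    0.]
```

Call:
{"api": "send_rows", "payload": {
  "offset": [
    [0.4, 0, -0.2],
    [0.8, 0, -0.4],
    [0.8, 0, -0.4]
  ],
  "delta_rot": [
    [0, 0, 0],
    [0, 0, 0],
    [0, 0, 0]
  ]
}}

```text
time: 4.9
tool_pos: [553.4, -136.2, 277.3]
tcp_rot: [3.138, 0.002, 1.694]
contact_force: [0.0, -0.1, 0.2]
grip_width: 91.8
finger_force: 0.0
```

```bash
python3 look.py spigot1,cap1,finial1,sleeve1
```

```text
spigot1 0.98 [350.  44.] [642.  11.  18.]
spigot1 0.84 [336. 202.] [ 661. -180.   18.]
spigot1 0.61 [345. 129.] [654. -84.  18.]
cap1 0.83 [339. 203.] [ 665. -181.   18.]
finial1 0.91 [188. 172.] [ 463. -165.    8.]
finial1 0.58 [353. 293.] [ 714. -315.    8.]
finial1 0.53 [177. 227.] [ 453. -245.    8.]
sleeve1 0.86 [173.   3.] [430.  33.   0.]
sleeve1 0.5 [353.  44.] [649.  16.   0.]
```

Call:
{"api": "send_rows", "payload": {
  "offset": [
    [0.5, 0, 0],
    [1, 0.3, 0],
    [1, 0.3, 0]
  ],
  "delta_rot": [
    [0, 0, 0],
    [0, 0, 0],
    [0, 0, 0]
  ]
}}

```text
time: 5.52
tool_pos: [575.0, -12.7, 273.7]
tcp_rot: [-3.141, -0.001, 1.694]
contact_force: [-0.3, -0.6, -0.6]
grip_width: 91.9
finger_force: 0.0
```

```bash
python3 look.py spigot1,cap1,sleeve1,jar1
```

```text
spigot1 0.76 [310. 283.] [ 665. -174.   18.]
spigot1 0.73 [321. 150.] [649.  10.  18.]
spigot1 0.69 [312. 221.] [654. -84.  18.]
spigot1 0.58 [327.  70.] [640. 105.  18.]
cap1 0.77 [306. 286.] [ 660. -181.   18.]
cap1 0.58 [324.  68.] [636. 106.  18.]
cap1 0.39 [414. 192.] [777. -28.  18.]
sleeve1 0.91 [150. 107.] [429.  35.   0.]
jar1 0.73 [412. 191.] [783. -31.   0.]
```

Call:
{"api": "send_rows", "payload": {
  "offset": [
    [0.5, 0, 0],
    [1, 0.3, 0],
    [1, 0.3, 0]
  ],
  "delta_rot": [
    [0, 0, 0],
    [0, 0, 0],
    [0, 0, 0]
  ]
}}

```text
time: 6.15
tool_pos: [596.2, 110.2, 274.3]
tcp_rot: [3.142, -0.0, 1.693]
contact_force: [0.0, -0.4, -0.2]
grip_width: 91.8
finger_force: 0.0
```

```bash
python3 look.py spigot1,cap1,sleeve1,jar1
```

```text
spigot1 0.97 [284. 302.] [656. -87.  18.]
spigot1 0.94 [288. 237.] [646.  12.  18.]
spigot1 0.82 [290. 167.] [635. 107.  18.]
cap1 0.77 [289. 168.] [635. 105.  18.]
sleeve1 0.68 [145.  84.] [443. 185.   0.]
```

```bash
cat > fit.py <<'E'
from h import *
import pickle
db=pickle.load(open('db.pkl','rb'))
def fit(t,seed,z,tol=15):
    rs=[]
    for e in db:
        for q,uv in e['d'].get(t,[]):
            if np.linalg.norm(onz(uv,e['c'],z)[:2]-seed)<tol: rs.append(ray(uv,e['c']))
    if len(rs)>1: x,er=tri(rs);print(t,np.round(x,1),'err',round(er,1),len(rs))
    return rs
if __name__=='__main__':
    for s in((663,-180),(654,-84),(646,11),(636,106)): fit('spigot1',s,18)
    for s in((663,-180),(636,106)): fit('cap1',s,18)
    for s in((430,34),(440,186)): fit('sleeve1',s,0)
    for s in((446,-246),(462,-162)): fit('finial1',s,8)
E
python3 fit.py; python3 -c "
from h import *
to((635.5,106,200),1.665);to((635.5,106,42),1.665)"
```

```text
spigot1 [ 668.6 -186.1   -3.8] err 1.5 2
spigot1 [653.5 -84.8  19.1] err 2.5 4
spigot1 [645.8  10.9  16.6] err 3.4 3
spigot1 [638.5 105.6  12.8] err 2.5 2
cap1 [ 662.2 -181.8   16.1] err 2.9 3
cap1 [634.8 105.6  20.6] err 0.5 2
sleeve1 [427.7  34.2  -5.4] err 0.8 2
finial1 [ 451.3 -243.3   14.8] err 3.2 2
finial1 [ 464.6 -162.2   20.7] err 0.8 2
off [-0.044  0.33   0.623] rotz 0.0038
off [-0.044  0.33   1.939] rotz 0.0038
```

Call:
{"api": "send_rows", "payload": {
  "offset": [
    [-0.04, 0.33, 0.4],
    [-0.04, 0.33, 0.9],
    [-0.04, 0.33, 0.95],
    [-0.04, 0.33, 0.95]
  ],
  "delta_rot": [
    [0, 0, 0.004],
    [0, 0, 0.004],
    [0, 0, 0.004],
    [0, 0, 0.004]
  ]
}}

```text
time: 6.9
tool_pos: [636.2, 107.6, 162.6]
tcp_rot: [3.14, 0.0, 1.665]
contact_force: [0.4, 0.2, 0.6]
grip_width: 91.7
finger_force: 0.0
```

Call:
{"api": "send_rows", "payload": {
  "offset": [
    [0, 0, 0.4],
    [0, 0, 0.7],
    [0, 0, 0.98],
    [0, 0, 0.98]
  ],
  "delta_rot": [
    [0, 0, 0],
    [0, 0, 0],
    [0, 0, 0],
    [0, 0, 0]
  ]
}}

```text
time: 7.4
tool_pos: [635.7, 108.2, 43.9]
tcp_rot: [-3.141, 0.0, 1.666]
contact_force: [0.3, 0.1, 0.3]
grip_width: 92.0
finger_force: 0.0
```

Call:
{"api": "send_rows", "payload": {
  "offset": [
    [0, 0, 0],
    [0, 0, 0],
    [0, 0, 0],
    [0, 0, 0],
    [0, 0, 0],
    [0, 0, 0]
  ],
  "delta_rot": [
    [0, 0, 0],
    [0, 0, 0],
    [0, 0, 0],
    [0, 0, 0],
    [0, 0, 0],
    [0, 0, 0]
  ],
  "grip": 0.2
}}

```text
time: 8.15
tool_pos: [635.6, 108.5, 43.1]
tcp_rot: [-3.142, 0.0, 1.666]
contact_force: [0.3, -0.4, 0.9]
grip_width: 38.9
finger_force: 30.0
```

Call:
{"api": "send_rows", "payload": {
  "offset": [
    [0, 0, -0.2],
    [0, 0, -0.5],
    [0, 0, -0.9],
    [0, 0, -0.95],
    [0, 0, -0.95]
  ],
  "delta_rot": [
    [0, 0, 0],
    [0, 0, 0],
    [0, 0, 0],
    [0, 0, 0],
    [0, 0, 0]
  ]
}}

```text
time: 8.78
tool_pos: [635.4, 108.5, 156.9]
tcp_rot: [-3.142, 0.0, 1.666]
contact_force: [-0.1, -0.3, -0.3]
grip_width: 38.6
finger_force: 30.0
```

Call:
{"api": "send_rows", "payload": {
  "offset": [
    [-0.5, -0.09, 0],
    [-1, -0.18, 0],
    [-1, -0.18, 0]
  ],
  "delta_rot": [
    [0, 0, 0],
    [0, 0, 0],
    [0, 0, 0]
  ]
}}

```text
time: 9.15
tool_pos: [624.1, -17.3, 154.9]
tcp_rot: [-3.138, 0.0, 1.66]
contact_force: [-0.0, 0.5, -0.4]
grip_width: 38.7
finger_force: 30.0
```

Call:
{"api": "send_rows", "payload": {
  "offset": [
    [-0.5, -0.09, 0],
    [-1, -0.18, 0],
    [-1, -0.18, 0]
  ],
  "delta_rot": [
    [0, 0, 0],
    [0, 0, 0],
    [0, 0, 0]
  ]
}}

```text
time: 9.52
tool_pos: [614.3, -137.8, 155.2]
tcp_rot: [-3.139, -0.0, 1.661]
contact_force: [-0.1, 0.8, 0.6]
grip_width: 38.5
finger_force: 30.0
```

Call:
{"api": "send_rows", "payload": {
  "offset": [
    [-0.5, -0.09, 0],
    [-1, -0.18, 0],
    [-1, -0.18, 0]
  ],
  "delta_rot": [
    [0, 0, 0],
    [0, 0, 0],
    [0, 0, 0]
  ]
}}

```text
time: 9.9
tool_pos: [604.4, -258.5, 155.3]
tcp_rot: [-3.14, -0.001, 1.662]
contact_force: [0.6, 1.1, -0.7]
grip_width: 38.4
finger_force: 30.0
```

Call:
{"api": "send_rows", "payload": {
  "offset": [
    [-0.5, -0.09, 0],
    [-1, -0.18, 0],
    [-1, -0.18, 0],
    [-1, -0.18, 0]
  ],
  "delta_rot": [
    [0, 0, 0],
    [0, 0, 0],
    [0, 0, 0],
    [0, 0, 0]
  ]
}}

```text
time: 10.4
tool_pos: [595.5, -375.1, 155.9]
tcp_rot: [-3.14, -0.003, 1.667]
contact_force: [-0.1, -0.4, -1.0]
grip_width: 38.5
finger_force: 30.0
```

```bash
python3 look.py dish,jar1; python3 -c "
from h import *
to((594,-377,34))"
```

```text
dish 0.73 [266. 151.] [ 599. -349.    0.]
dish 0.69 [101.  12.] [ 446. -243.    0.]
jar1 0.56 [395. 133.] [ 716. -320.    0.]
jar1 0.49 [101.  14.] [ 445. -245.    0.]
off [-0.015 -0.017  1.026] rotz 0
```

Call:
{"api": "send_rows", "payload": {
  "offset": [
    [-0.02, 0, 0.4],
    [-0.02, 0, 0.8],
    [-0.02, 0, 1],
    [-0.02, 0, 1]
  ],
  "delta_rot": [
    [0, 0, 0],
    [0, 0, 0],
    [0, 0, 0],
    [0, 0, 0]
  ]
}}

```text
time: 11.05
tool_pos: [594.6, -377.6, 35.0]
tcp_rot: [-3.138, -0.003, 1.667]
contact_force: [0.3, 0.0, -1.4]
grip_width: 38.6
finger_force: 30.0
```

Call:
{"api": "send_rows", "payload": {
  "offset": [
    [0, 0, 0.02],
    [0, 0, 0.02],
    [0, 0, 0.02],
    [0, 0, 0.02]
  ],
  "delta_rot": [
    [0, 0, 0],
    [0, 0, 0],
    [0, 0, 0],
    [0, 0, 0]
  ],
  "grip": 0.6
}}

```text
time: 11.55
tool_pos: [595.4, -380.2, 35.4]
tcp_rot: [3.141, 0.001, 1.666]
contact_force: [0.3, -0.2, 0.8]
grip_width: 55.6
finger_force: 0.0
```

Call:
{"api": "send_rows", "payload": {
  "offset": [
    [0, 0, -0.4],
    [0, 0, -0.9],
    [0, 0, -1],
    [0, 0, -1]
  ],
  "delta_rot": [
    [0, 0, 0],
    [0, 0, 0],
    [0, 0, 0],
    [0, 0, 0]
  ]
}}

```text
time: 12.05
tool_pos: [595.4, -380.2, 155.7]
tcp_rot: [3.14, 0.001, 1.666]
contact_force: [0.3, 0.7, -0.8]
grip_width: 55.1
finger_force: 0.0
```

```bash
python3 -c "
from h import *
to((662.5,-180.5,160));"
```

```text
off [ 1.603  0.714 -0.036] rotz 0
```

Call:
{"api": "send_rows", "payload": {
  "offset": [
    [0.4, 0.18, 0],
    [0.8, 0.35, 0],
    [0.8, 0.36, 0]
  ],
  "delta_rot": [
    [0, 0, 0],
    [0, 0, 0],
    [0, 0, 0]
  ],
  "grip": 1
}}

```text
time: 12.42
tool_pos: [629.4, -275.8, 152.2]
tcp_rot: [-3.138, -0.003, 1.67]
contact_force: [-0.3, -0.6, 0.3]
grip_width: 80.9
finger_force: 0.0
```

Call:
{"api": "send_rows", "payload": {
  "offset": [
    [0.4, 0.18, 0],
    [0.8, 0.35, 0],
    [0.8, 0.36, 0],
    [0.8, 0.36, 0],
    [0.8, 0.36, 0]
  ],
  "delta_rot": [
    [0, 0, 0],
    [0, 0, 0],
    [0, 0, 0],
    [0, 0, 0],
    [0, 0, 0]
  ]
}}

```text
time: 13.05
tool_pos: [662.4, -182.5, 154.0]
tcp_rot: [-3.14, 0.0, 1.664]
contact_force: [-0.7, 1.2, 0.0]
grip_width: 91.4
finger_force: 0.0
```

Call:
{"api": "send_rows", "payload": {
  "offset": [
    [0, 0, 0.3],
    [0, 0, 0.6],
    [0, 0, 0.93],
    [0, 0, 0.93],
    [0, 0, 0.93]
  ],
  "delta_rot": [
    [0, 0, 0],
    [0, 0, 0],
    [0, 0, 0],
    [0, 0, 0],
    [0, 0, 0]
  ]
}}

```text
time: 13.68
tool_pos: [663.8, -181.9, 44.7]
tcp_rot: [3.14, 0.001, 1.665]
contact_force: [0.2, 0.3, 0.3]
grip_width: 91.5
finger_force: 0.0
```

Call:
{"api": "send_rows", "payload": {
  "offset": [
    [0, 0, 0],
    [0, 0, 0],
    [0, 0, 0],
    [0, 0, 0],
    [0, 0, 0],
    [0, 0, 0]
  ],
  "delta_rot": [
    [0, 0, 0],
    [0, 0, 0],
    [0, 0, 0],
    [0, 0, 0],
    [0, 0, 0],
    [0, 0, 0]
  ],
  "grip": 0.2
}}

```text
time: 14.42
tool_pos: [663.1, -180.6, 43.1]
tcp_rot: [-3.142, 0.0, 1.666]
contact_force: [0.2, 0.3, 0.1]
grip_width: 38.7
finger_force: 30.0
```

Call:
{"api": "send_rows", "payload": {
  "offset": [
    [0, 0, -0.2],
    [0, 0, -0.5],
    [0, 0, -0.9],
    [0, 0, -0.95],
    [0, 0, -0.95]
  ],
  "delta_rot": [
    [0, 0, 0],
    [0, 0, 0],
    [0, 0, 0],
    [0, 0, 0],
    [0, 0, 0]
  ]
}}

```text
time: 15.05
tool_pos: [662.9, -180.6, 157.0]
tcp_rot: [3.142, 0.0, 1.666]
contact_force: [-0.7, -0.3, -1.3]
grip_width: 39.1
finger_force: 30.0
```

```bash
python3 -c "
from h import *
to((595,-321,160));"
```

```text
off [-1.111 -0.674 -0.025] rotz 0
```

Call:
{"api": "send_rows", "payload": {
  "offset": [
    [-0.4, -0.25, 0],
    [-0.8, -0.5, 0],
    [-1, -0.67, 0],
    [-1, -0.67, 0]
  ],
  "delta_rot": [
    [0, 0, 0],
    [0, 0, 0],
    [0, 0, 0],
    [0, 0, 0]
  ]
}}

```text
time: 15.55
tool_pos: [592.2, -309.5, 154.9]
tcp_rot: [-3.138, -0.002, 1.662]
contact_force: [0.5, -0.3, 0.0]
grip_width: 39.0
finger_force: 30.0
```

Call:
{"api": "send_rows", "payload": {
  "offset": [
    [-0.11, 0, 0],
    [-0.11, 0, 0.4],
    [-0.11, 0, 0.8],
    [-0.11, 0, 1],
    [-0.11, 0, 1],
    [-0.11, 0, 1]
  ],
  "delta_rot": [
    [0, 0, 0],
    [0, 0, 0],
    [0, 0, 0],
    [0, 0, 0],
    [0, 0, 0],
    [0, 0, 0]
  ]
}}

```text
time: 16.3
tool_pos: [596.8, -320.9, 38.2]
tcp_rot: [3.14, 0.001, 1.667]
contact_force: [0.5, 0.1, -0.1]
grip_width: 39.1
finger_force: 30.0
```

Call:
{"api": "send_rows", "payload": {
  "offset": [
    [0, 0, 0.01],
    [0, 0, 0.01],
    [0, 0, 0.01],
    [0, 0, 0.01]
  ],
  "delta_rot": [
    [0, 0, 0],
    [0, 0, 0],
    [0, 0, 0],
    [0, 0, 0]
  ],
  "grip": 0.6
}}

```text
time: 16.8
tool_pos: [595.7, -320.9, 36.2]
tcp_rot: [3.141, 0.0, 1.666]
contact_force: [0.6, -0.4, -1.2]
grip_width: 54.7
finger_force: 0.0
```

Call:
{"api": "send_rows", "payload": {
  "offset": [
    [0, 0, -0.4],
    [0, 0, -0.9],
    [0, 0, -1],
    [0, 0, -1]
  ],
  "delta_rot": [
    [0, 0, 0],
    [0, 0, 0],
    [0, 0, 0],
    [0, 0, 0]
  ]
}}

```text
time: 17.3
tool_pos: [595.9, -321.0, 156.7]
tcp_rot: [3.14, 0.001, 1.666]
contact_force: [0.1, -0.4, -0.8]
grip_width: 54.7
finger_force: 0.0
```

```bash
python3 - <<'E'
from h import *
c=optics.get_calibration('top');im=optics.capture('top');cv2.imwrite('pics/top1z.png',cv2.resize(im[60:290,60:470,::-1],None,fx=1.95,fy=1.95,interpolation=cv2.INTER_CUBIC))
for t in('cap1','sleeve1'):
  for d in finder.pinpoint(t,'top'):
    if d['confidence']>.25: print(t,round(d['confidence'],2),np.round(d['uv']),np.round(onz(d['uv'],c,3)))
E
python3 -c "
from h import *
to((430,34,160));"
```

```text
cap1 0.51 [374. 180.] [ 601. -324.    3.]
sleeve1 0.92 [196. 234.] [432. 184.   3.]
sleeve1 0.9 [249. 234.] [436.  31.   3.]
sleeve1 0.56 [141. 188.] [562. 354.   3.]
off [ 3.069 -1.087 -0.053] rotz 0
```

View pics/top1z.png

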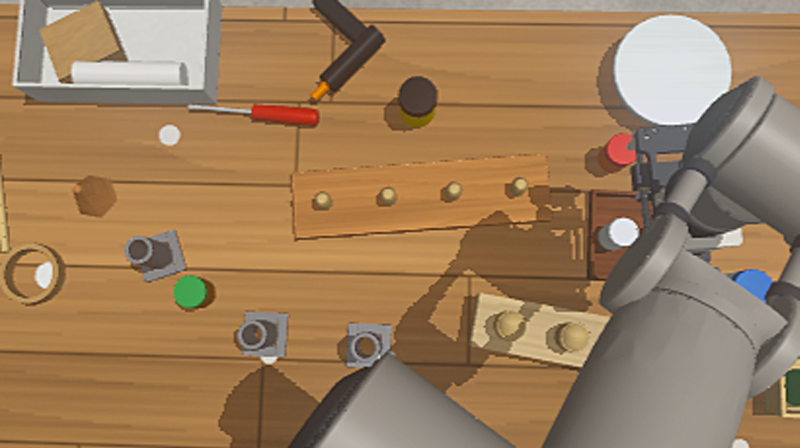

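Call:
{"api": "send_rows", "payload": {
  "offset": [
    [0.4, -0.18, -0.15],
    [0.8, -0.36, -0.3],
    [1, -0.36, -0.3],
    [1, -0.36, -0.3]
  ],
  "delta_rot": [
    [0, 0, 0],
    [0, 0, 0],
    [0, 0, 0],
    [0, 0, 0]
  ],
  "grip": 1
}}

```text
time: 17.95
tool_pos: [541.2, -204.0, 191.0]
tcp_rot: [-3.14, -0.001, 1.668]
contact_force: [0.5, -1.2, -0.2]
grip_width: 89.3
finger_force: 0.0
```

Call:
{"api": "send_rows", "payload": {
  "offset": [
    [0.5, -0.18, 0],
    [1, -0.36, 0],
    [1, -0.36, 0]
  ],
  "delta_rot": [
    [0, 0, 0],
    [0, 0, 0],
    [0, 0, 0]
  ]
}}

```text
time: 18.32
tool_pos: [485.6, -88.0, 190.8]
tcp_rot: [-3.139, -0.001, 1.668]
contact_force: [0.1, -0.0, 0.2]
grip_width: 91.9
finger_force: 0.0
```

Call:
{"api": "send_rows", "payload": {
  "offset": [
    [0.5, -0.18, 0],
    [1, -0.36, 0],
    [1, -0.36, 0],
    [1, -0.36, 0]
  ],
  "delta_rot": [
    [0, 0, 0],
    [0, 0, 0],
    [0, 0, 0],
    [0, 0, 0]
  ]
}}

```text
time: 18.82
tool_pos: [433.8, 24.4, 191.6]
tcp_rot: [3.141, 0.001, 1.666]
contact_force: [0.3, 0.2, -0.3]
grip_width: 91.4
finger_force: 0.0
```

```bash
python3 look.py sleeve1; python3 - <<'E'
import pickle,cv2
cv2.imwrite('pics/w2.png',pickle.load(open('db.pkl','rb'))[-1]['im'][:,:,::-1])
from fit import *
fit('sleeve1',(430,34),0);to((430,34,50))
E
```

```text
sleeve1 0.88 [256. 161.] [429.  34.   0.]
sleeve1 0.8 [287.   8.] [444. 183.   0.]
sleeve1 [428.6  33.9  -2.5] err 1.1 3
off [ 0.087 -0.023  1.18 ] rotz 0
```

View pics/w2.png

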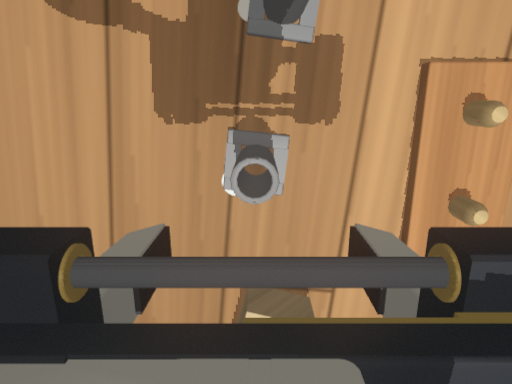

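```bash
python3 - <<'E'
import pickle
from fit import *
e=pickle.load(open('db.pkl','rb'))[-1];c=e['c']
print(onz((255.5,180.5),c,90)); print(proj((429,34,0),c),proj((430,34,90),c))
E
```

```text
[429.34465147  33.97041837  90.        ]
[256.1807338 161.2034121] [256.31627925 180.5411585 ]
```

Call:
{"api": "send_rows", "payload": {
  "offset": [
    [0.085, -0.03, 0.2],
    [0.085, -0.03, 0.5],
    [0.085, -0.03, 0.8],
    [0.085, -0.03, 1],
    [0.085, -0.03, 1],
    [0.085, -0.03, 1]
  ],
  "delta_rot": [
    [0, 0, 0],
    [0, 0, 0],
    [0, 0, 0],
    [0, 0, 0],
    [0, 0, 0],
    [0, 0, 0]
  ]
}}

```text
time: 19.68
tool_pos: [429.0, 34.3, 72.5]
tcp_rot: [3.141, 0.0, 1.664]
contact_force: [-0.6, 0.3, 0.1]
grip_width: 92.0
finger_force: 0.0
```

Call:
{"api": "send_rows", "payload": {
  "offset": [
    [0, 0, 0.18],
    [0, 0, 0.18],
    [0, 0, 0.18]
  ],
  "delta_rot": [
    [0, 0, 0],
    [0, 0, 0],
    [0, 0, 0]
  ]
}}

```text
time: 20.05
tool_pos: [428.8, 34.9, 51.3]
tcp_rot: [3.14, 0.0, 1.666]
contact_force: [-0.5, -0.1, -0.4]
grip_width: 91.5
finger_force: 0.0
```

Call:
{"api": "send_rows", "payload": {
  "offset": [
    [0, 0, 0],
    [0, 0, 0],
    [0, 0, 0],
    [0, 0, 0],
    [0, 0, 0],
    [0, 0, 0]
  ],
  "delta_rot": [
    [0, 0, 0],
    [0, 0, 0],
    [0, 0, 0],
    [0, 0, 0],
    [0, 0, 0],
    [0, 0, 0]
  ],
  "grip": 0.2
}}

```text
time: 20.8
tool_pos: [428.0, 35.1, 50.3]
tcp_rot: [-3.142, 0.0, 1.666]
contact_force: [-0.7, 1.0, -0.4]
grip_width: 39.4
finger_force: 30.0
```

Call:
{"api": "send_rows", "payload": {
  "offset": [
    [0, 0, -0.2],
    [0, 0, -0.5],
    [0, 0, -0.8],
    [0, 0, -0.8]
  ],
  "delta_rot": [
    [0, 0, 0],
    [0, 0, 0],
    [0, 0, 0],
    [0, 0, 0]
  ]
}}

```text
time: 21.3
tool_pos: [429.5, 35.0, 148.4]
tcp_rot: [3.136, 0.001, 1.666]
contact_force: [0.2, 0.3, -1.4]
grip_width: 39.0
finger_force: 30.0
```

```bash
python3 -c "
from h import *
to((654,-84.6,145));"
```

```text
off [-1.169  1.768  0.028] rotz 0
```

Call:
{"api": "send_rows", "payload": {
  "offset": [
    [-0.3, 0.45, 0],
    [-0.58, 0.88, 0],
    [-0.58, 0.88, 0]
  ],
  "delta_rot": [
    [0, 0, 0],
    [0, 0, 0],
    [0, 0, 0]
  ]
}}

```text
time: 21.68
tool_pos: [542.0, -26.2, 144.2]
tcp_rot: [-3.141, 0.0, 1.664]
contact_force: [-0.6, -0.5, -1.7]
grip_width: 39.3
finger_force: 30.0
```

Call:
{"api": "send_rows", "payload": {
  "offset": [
    [-0.3, 0.45, 0],
    [-0.58, 0.88, 0],
    [-0.58, 0.88, 0],
    [-0.58, 0.88, 0],
    [-0.58, 0.88, 0]
  ],
  "delta_rot": [
    [0, 0, 0],
    [0, 0, 0],
    [0, 0, 0],
    [0, 0, 0],
    [0, 0, 0]
  ]
}}

```text
time: 22.3
tool_pos: [650.0, -82.4, 146.2]
tcp_rot: [-3.14, -0.001, 1.666]
contact_force: [0.4, -0.4, -1.0]
grip_width: 39.4
finger_force: 30.0
```

```bash
python3 look.py spigot1; python3 - <<'E'
import pickle,cv2
e=pickle.load(open('db.pkl','rb'))[-1];im=e['im'][:,:,::-1].copy()
from h import *
for p in((654,-84.6,18),(654,-84.6,53),(645.5,10.9,53),(645.5,10.9,18)):
  u=proj(p,e['c']);cv2.drawMarker(im,(int(u[0]),int(u[1])),(0,0,255),0,8)
cv2.imwrite('pics/w3.png',im)
to((654,-83.6,145))
E
```

```text
spigot1 0.89 [265.  73.] [645.  11.  18.]
off [-0.011  0.028  0.016] rotz 0
```

View pics/w3.png

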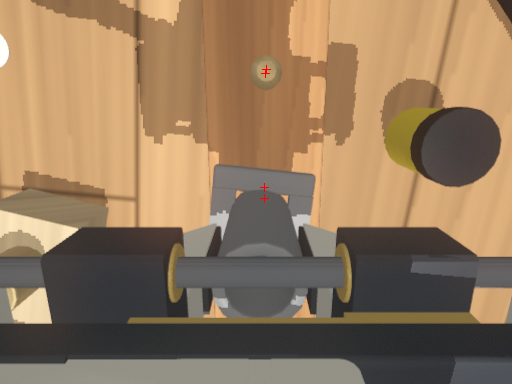

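Call:
{"api": "send_rows", "payload": {
  "offset": [
    [-0.01, 0.03, 0.1],
    [-0.01, 0.03, 0.2],
    [-0.01, 0.03, 0.25],
    [-0.01, 0.03, 0.25]
  ],
  "delta_rot": [
    [0, 0, 0],
    [0, 0, 0],
    [0, 0, 0],
    [0, 0, 0]
  ]
}}

```text
time: 22.9
tool_pos: [654.7, -84.3, 115.3]
tcp_rot: [-3.14, -0.0, 1.666]
contact_force: [0.3, 0.8, -0.4]
grip_width: 39.3
finger_force: 30.0
```

Call:
{"api": "send_rows", "payload": {
  "offset": [
    [0, 0, 0.08],
    [0, 0, 0.16],
    [0, 0, 0.2],
    [0, 0, 0.2]
  ],
  "delta_rot": [
    [0, 0, 0],
    [0, 0, 0],
    [0, 0, 0],
    [0, 0, 0]
  ]
}}

```text
time: 23.4
tool_pos: [654.8, -84.3, 91.7]
tcp_rot: [-3.141, -0.0, 1.666]
contact_force: [0.0, -0.2, -1.2]
grip_width: 39.2
finger_force: 30.0
```

No contact; continue down.

Call:
{"api": "send_rows", "payload": {
  "offset": [
    [0, 0, 0.06],
    [0, 0, 0.12],
    [0, 0, 0.17],
    [0, 0, 0.19],
    [0, 0, 0.19],
    [0, 0, 0.19]
  ],
  "delta_rot": [
    [0, 0, 0],
    [0, 0, 0],
    [0, 0, 0],
    [0, 0, 0],
    [0, 0, 0],
    [0, 0, 0]
  ]
}}

```text
time: 24.15
tool_pos: [655.3, -84.4, 69.8]
tcp_rot: [3.141, 0.0, 1.666]
contact_force: [0.4, -0.2, -1.4]
grip_width: 39.4
finger_force: 30.0
```

Call:
{"api": "send_rows", "payload": {
  "offset": [
    [0, 0, 0.015],
    [0, 0, 0.015],
    [0, 0, 0.015],
    [0, 0, 0.015],
    [0, 0, 0.015]
  ],
  "delta_rot": [
    [0, 0, 0],
    [0, 0, 0],
    [0, 0, 0],
    [0, 0, 0],
    [0, 0, 0]
  ],
  "grip": 1
}}

```text
time: 24.78
tool_pos: [655.2, -84.4, 67.8]
tcp_rot: [3.142, 0.0, 1.666]
contact_force: [-0.9, -0.2, 0.1]
grip_width: 85.0
finger_force: 0.0
```

Call:
{"api": "send_rows", "payload": {
  "offset": [
    [0, 0, -0.3],
    [0, 0, -0.8],
    [0, 0, -1],
    [0, 0, -1]
  ],
  "delta_rot": [
    [0, 0, 0],
    [0, 0, 0],
    [0, 0, 0],
    [0, 0, 0]
  ]
}}

```text
time: 25.28
tool_pos: [656.2, -84.6, 190.2]
tcp_rot: [3.137, 0.002, 1.666]
contact_force: [-1.5, 0.4, -0.3]
grip_width: 91.8
finger_force: 0.0
```

```bash
python3 look.py sleeve1; python3 -c "
from h import *
to((441,178,190));"
```

```text
sleeve1 0.76 [258. 177.] [656. -92.   0.]
off [ 2.344 -1.564 -0.029] rotz 0
```

Call:
{"api": "send_rows", "payload": {
  "offset": [
    [0.4, -0.26, 0],
    [0.78, -0.52, 0],
    [0.78, -0.52, 0]
  ],
  "delta_rot": [
    [0, 0, 0],
    [0, 0, 0],
    [0, 0, 0]
  ]
}}

```text
time: 25.75
tool_pos: [580.9, 5.8, 185.9]
tcp_rot: [-3.136, -0.002, 1.669]
contact_force: [0.5, -0.5, 0.1]
grip_width: 92.1
finger_force: 0.0
```

Call:
{"api": "send_rows", "payload": {
  "offset": [
    [0.4, -0.26, 0],
    [0.78, -0.52, 0],
    [0.78, -0.52, 0]
  ],
  "delta_rot": [
    [0, 0, 0],
    [0, 0, 0],
    [0, 0, 0]
  ]
}}

```text
time: 26.12
tool_pos: [511.2, 91.9, 186.6]
tcp_rot: [-3.139, -0.0, 1.669]
contact_force: [-0.1, -0.0, -0.3]
grip_width: 91.9
finger_force: 0.0
```

Call:
{"api": "send_rows", "payload": {
  "offset": [
    [0.4, -0.26, 0],
    [0.78, -0.52, 0],
    [0.78, -0.52, 0],
    [0.78, -0.52, 0]
  ],
  "delta_rot": [
    [0, 0, 0],
    [0, 0, 0],
    [0, 0, 0],
    [0, 0, 0]
  ]
}}

```text
time: 26.62
tool_pos: [443.4, 176.7, 187.3]
tcp_rot: [3.141, 0.001, 1.666]
contact_force: [0.3, -0.3, -0.9]
grip_width: 91.7
finger_force: 0.0
```

```bash
python3 look.py sleeve1,jar1; python3 - <<'E'
import pickle
from fit import *
fit('sleeve1',(441,185),0,20)
e=db[-1];c=e['c'];im=e['im']
# rim: dark-grey blob crop
for p in((441,185,0),(441,185,90)): print(np.round(proj(p,c)))
cv2.imwrite('pics/w4.png',im[:,:,::-1]);to((441,185,50))
E
```

```text
sleeve1 0.85 [263. 161.] [445. 188.   0.]
jar1 0.61 [328.  65.] [500. 288.   0.]
sleeve1 [444.  185.3  -3.4] err 2.2 3
[258. 163.]
[258. 184.]
off [ 0.074 -0.012  1.145] rotz 0
```

View pics/w4.png

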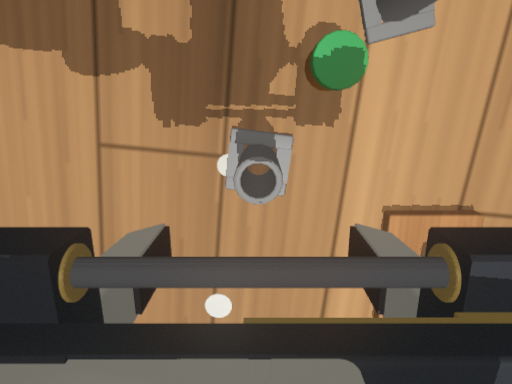

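Call:
{"api": "send_rows", "payload": {
  "offset": [
    [0.09, -0.01, 0.2],
    [0.09, -0.01, 0.5],
    [0.09, -0.01, 0.8],
    [0.09, -0.01, 1],
    [0.09, -0.01, 1],
    [0.09, -0.01, 1]
  ],
  "delta_rot": [
    [0, 0, 0],
    [0, 0, 0],
    [0, 0, 0],
    [0, 0, 0],
    [0, 0, 0],
    [0, 0, 0]
  ]
}}

```text
time: 27.52
tool_pos: [441.0, 187.8, 68.4]
tcp_rot: [3.14, -0.0, 1.665]
contact_force: [-0.5, 0.2, -0.5]
grip_width: 91.9
finger_force: 0.0
```

Call:
{"api": "send_rows", "payload": {
  "offset": [
    [0, 0, 0.14],
    [0, 0, 0.14],
    [0, 0, 0.14]
  ],
  "delta_rot": [
    [0, 0, 0],
    [0, 0, 0],
    [0, 0, 0]
  ]
}}

```text
time: 27.9
tool_pos: [440.6, 188.2, 51.9]
tcp_rot: [3.14, -0.0, 1.666]
contact_force: [0.4, 0.5, -0.1]
grip_width: 91.4
finger_force: 0.0
```

Call:
{"api": "send_rows", "payload": {
  "offset": [
    [0, 0, 0],
    [0, 0, 0],
    [0, 0, 0],
    [0, 0, 0],
    [0, 0, 0],
    [0, 0, 0]
  ],
  "delta_rot": [
    [0, 0, 0],
    [0, 0, 0],
    [0, 0, 0],
    [0, 0, 0],
    [0, 0, 0],
    [0, 0, 0]
  ],
  "grip": 0.2
}}

```text
time: 28.65
tool_pos: [440.0, 188.1, 50.9]
tcp_rot: [-3.142, 0.0, 1.666]
contact_force: [-0.1, -0.1, -1.0]
grip_width: 39.5
finger_force: 30.0
```

Call:
{"api": "send_rows", "payload": {
  "offset": [
    [0, 0, -0.2],
    [0, 0, -0.5],
    [0, 0, -0.8],
    [0, 0, -0.8],
    [0, 0, -0.8]
  ],
  "delta_rot": [
    [0, 0, 0],
    [0, 0, 0],
    [0, 0, 0],
    [0, 0, 0],
    [0, 0, 0]
  ]
}}

```text
time: 29.28
tool_pos: [439.4, 188.0, 146.2]
tcp_rot: [-3.14, 0.0, 1.666]
contact_force: [-0.8, -0.3, -0.5]
grip_width: 39.3
finger_force: 30.0
```

```bash
python3 -c "
from h import *
to((645.3,10.9,145));"
```

```text
off [-1.632  1.568  0.01 ] rotz 0
```

Call:
{"api": "send_rows", "payload": {
  "offset": [
    [-0.4, 0.4, 0],
    [-0.81, 0.78, 0],
    [-0.81, 0.78, 0]
  ],
  "delta_rot": [
    [0, 0, 0],
    [0, 0, 0],
    [0, 0, 0]
  ]
}}

```text
time: 29.65
tool_pos: [543.9, 97.5, 144.9]
tcp_rot: [-3.14, 0.001, 1.662]
contact_force: [-0.7, 0.5, -0.8]
grip_width: 39.0
finger_force: 30.0
```

Call:
{"api": "send_rows", "payload": {
  "offset": [
    [-0.4, 0.4, 0],
    [-0.82, 0.79, 0],
    [-0.82, 0.79, 0],
    [-0.82, 0.79, 0],
    [-0.82, 0.79, 0],
    [-0.82, 0.79, 0]
  ],
  "delta_rot": [
    [0, 0, 0],
    [0, 0, 0],
    [0, 0, 0],
    [0, 0, 0],
    [0, 0, 0],
    [0, 0, 0]
  ]
}}

```text
time: 30.4
tool_pos: [645.2, 12.6, 147.2]
tcp_rot: [-3.141, -0.0, 1.667]
contact_force: [-0.1, -0.1, -0.4]
grip_width: 39.4
finger_force: 30.0
```

```bash
python3 -c "
from h import *
to((645.3,11.3,69.5));"
```

```text
off [-0.011 -0.     0.647] rotz 0
```

Call:
{"api": "send_rows", "payload": {
  "offset": [
    [-0.01, 0, 0.15],
    [-0.01, 0, 0.3],
    [-0.01, 0, 0.4],
    [-0.01, 0, 0.45],
    [-0.01, 0, 0.45]
  ],
  "delta_rot": [
    [0, 0, 0],
    [0, 0, 0],
    [0, 0, 0],
    [0, 0, 0],
    [0, 0, 0]
  ]
}}

```text
time: 31.02
tool_pos: [646.0, 10.2, 92.9]
tcp_rot: [-3.141, 0.0, 1.666]
contact_force: [-0.8, -1.1, -0.9]
grip_width: 39.5
finger_force: 30.0
```

Call:
{"api": "send_rows", "payload": {
  "offset": [
    [0, 0, 0.06],
    [0, 0, 0.12],
    [0, 0, 0.17],
    [0, 0, 0.19],
    [0, 0, 0.19],
    [0, 0, 0.19]
  ],
  "delta_rot": [
    [0, 0, 0],
    [0, 0, 0],
    [0, 0, 0],
    [0, 0, 0],
    [0, 0, 0],
    [0, 0, 0]
  ]
}}

```text
time: 31.78
tool_pos: [646.3, 10.0, 70.3]
tcp_rot: [3.141, 0.0, 1.666]
contact_force: [-0.8, 0.3, -0.8]
grip_width: 39.9
finger_force: 30.0
```

Call:
{"api": "send_rows", "payload": {
  "offset": [
    [0, 0, 0.015],
    [0, 0, 0.015],
    [0, 0, 0.015],
    [0, 0, 0.015],
    [0, 0, 0.015]
  ],
  "delta_rot": [
    [0, 0, 0],
    [0, 0, 0],
    [0, 0, 0],
    [0, 0, 0],
    [0, 0, 0]
  ],
  "grip": 1
}}

```text
time: 32.4
tool_pos: [646.2, 10.0, 68.4]
tcp_rot: [3.141, 0.0, 1.666]
contact_force: [0.4, 0.7, 0.2]
grip_width: 84.9
finger_force: 0.0
```

Call:
{"api": "send_rows", "payload": {
  "offset": [
    [0, 0, -0.3],
    [0, 0, -0.8],
    [0, 0, -1],
    [0, 0, -1]
  ],
  "delta_rot": [
    [0, 0, 0],
    [0, 0, 0],
    [0, 0, 0],
    [0, 0, 0]
  ]
}}

```text
time: 32.9
tool_pos: [647.2, 10.0, 190.7]
tcp_rot: [3.137, 0.001, 1.666]
contact_force: [0.6, -0.5, -0.2]
grip_width: 91.7
finger_force: 0.0
```

```bash
python3 look.py sleeve1; python3 -c "
from h import *
to((559,340,190));"
```

```text
sleeve1 0.75 [261. 177.] [650.   3.   0.]
sleeve1 0.73 [256. 259.] [654. -94.   0.]
off [ 2.805 -0.457 -0.024] rotz 0
```

Call:
{"api": "send_rows", "payload": {
  "offset": [
    [0.5, -0.08, 0],
    [0.94, -0.15, 0],
    [0.94, -0.15, 0]
  ],
  "delta_rot": [
    [0, 0, 0],
    [0, 0, 0],
    [0, 0, 0]
  ]
}}

```text
time: 33.38
tool_pos: [615.5, 124.2, 186.2]
tcp_rot: [-3.137, -0.001, 1.67]
contact_force: [-0.5, -0.8, 0.4]
grip_width: 91.5
finger_force: 0.0
```

Call:
{"api": "send_rows", "payload": {
  "offset": [
    [0.5, -0.08, 0],
    [0.94, -0.15, 0],
    [0.94, -0.15, 0]
  ],
  "delta_rot": [
    [0, 0, 0],
    [0, 0, 0],
    [0, 0, 0]
  ]
}}

```text
time: 33.75
tool_pos: [587.5, 233.6, 186.5]
tcp_rot: [-3.139, 0.0, 1.67]
contact_force: [0.9, -0.3, -0.7]
grip_width: 91.7
finger_force: 0.0
```

Call:
{"api": "send_rows", "payload": {
  "offset": [
    [0.5, -0.08, 0],
    [0.93, -0.15, 0],
    [0.93, -0.15, 0],
    [0.93, -0.15, 0]
  ],
  "delta_rot": [
    [0, 0, 0],
    [0, 0, 0],
    [0, 0, 0],
    [0, 0, 0]
  ]
}}

```text
time: 34.25
tool_pos: [561.0, 338.8, 187.2]
tcp_rot: [-3.14, 0.002, 1.665]
contact_force: [-0.7, -0.3, -0.5]
grip_width: 92.0
finger_force: 0.0
```

```bash
python3 look.py sleeve1,jar1,pyramid; python3 - <<'E'
from fit import *
e=db[-1];c=e['c'];im=e['im']
for p in((560,350,0),(560,350,90)): print(np.round(proj(p,c)))
cv2.imwrite('pics/w5.png',im[:,:,::-1])
E
```

```text
sleeve1 0.85 [253. 160.] [553. 350.   0.]
jar1 0.68 [199. 211.] [499. 288.   0.]
pyramid 0.69 [355.  58.] [642. 459.   0.]
[260. 161.]
[260. 180.]
```

View pics/w5.png

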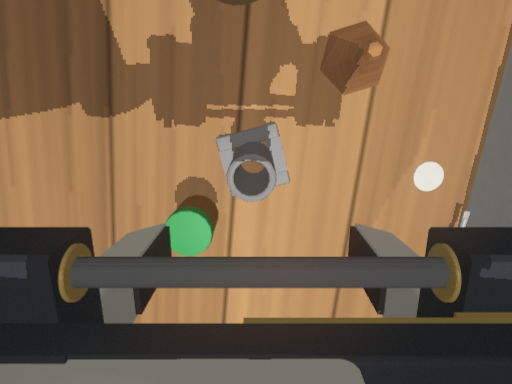

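Call:
{"api": "send_rows", "payload": {
  "offset": [
    [0.1, -0.05, 0.2],
    [0.1, -0.05, 0.5],
    [0.1, -0.05, 0.8],
    [0.1, -0.05, 1],
    [0.1, -0.05, 1],
    [0.1, -0.05, 1]
  ],
  "delta_rot": [
    [0, 0, 0],
    [0, 0, 0],
    [0, 0, 0],
    [0, 0, 0],
    [0, 0, 0],
    [0, 0, 0]
  ]
}}

```text
time: 35.2
tool_pos: [554.3, 351.8, 69.6]
tcp_rot: [3.14, -0.001, 1.665]
contact_force: [0.4, 0.6, 0.2]
grip_width: 91.9
finger_force: 0.0
```

Call:
{"api": "send_rows", "payload": {
  "offset": [
    [0, 0, 0.14],
    [0, 0, 0.14],
    [0, 0, 0.14]
  ],
  "delta_rot": [
    [0, 0, 0],
    [0, 0, 0],
    [0, 0, 0]
  ]
}}

```text
time: 35.58
tool_pos: [553.3, 352.0, 51.5]
tcp_rot: [-3.142, 0.0, 1.666]
contact_force: [0.2, 0.4, 0.1]
grip_width: 92.1
finger_force: 0.0
```

Call:
{"api": "send_rows", "payload": {
  "offset": [
    [0, 0, 0],
    [0, 0, 0],
    [0, 0, 0],
    [0, 0, 0],
    [0, 0, 0],
    [0, 0, 0]
  ],
  "delta_rot": [
    [0, 0, 0],
    [0, 0, 0],
    [0, 0, 0],
    [0, 0, 0],
    [0, 0, 0],
    [0, 0, 0]
  ],
  "grip": 0.2
}}

```text
time: 36.33
tool_pos: [553.3, 351.9, 51.4]
tcp_rot: [-3.141, 0.0, 1.666]
contact_force: [-0.4, 0.2, -0.4]
grip_width: 39.8
finger_force: 30.0
```

Call:
{"api": "send_rows", "payload": {
  "offset": [
    [0, 0, -0.2],
    [0, 0, -0.5],
    [0, 0, -0.8],
    [0, 0, -0.8],
    [0, 0, -0.8]
  ],
  "delta_rot": [
    [0, 0, 0],
    [0, 0, 0],
    [0, 0, 0],
    [0, 0, 0],
    [0, 0, 0]
  ]
}}

```text
time: 36.95
tool_pos: [552.7, 351.7, 146.3]
tcp_rot: [-3.14, 0.001, 1.666]
contact_force: [0.7, 0.1, -1.7]
grip_width: 39.7
finger_force: 30.0
```

```bash
python3 -c "
from h import *
to((636,106,145));"
```

```text
off [-2.104  0.497  0.011] rotz 0
```

Call:
{"api": "send_rows", "payload": {
  "offset": [
    [-0.5, 0.12, 0],
    [-1, 0.25, 0],
    [-1, 0.25, 0]
  ],
  "delta_rot": [
    [0, 0, 0],
    [0, 0, 0],
    [0, 0, 0]
  ]
}}

```text
time: 37.33
tool_pos: [595.2, 230.8, 145.4]
tcp_rot: [-3.138, 0.002, 1.66]
contact_force: [-0.5, 0.5, -2.2]
grip_width: 40.0
finger_force: 30.0
```

Call:
{"api": "send_rows", "payload": {
  "offset": [
    [-0.5, 0.12, 0],
    [-1, 0.24, 0],
    [-1, 0.24, 0],
    [-1, 0.24, 0],
    [-1, 0.24, 0]
  ],
  "delta_rot": [
    [0, 0, 0],
    [0, 0, 0],
    [0, 0, 0],
    [0, 0, 0],
    [0, 0, 0]
  ]
}}

```text
time: 37.95
tool_pos: [633.8, 120.5, 146.9]
tcp_rot: [-3.14, -0.0, 1.668]
contact_force: [0.0, -0.1, -2.1]
grip_width: 39.9
finger_force: 30.0
```

```bash
python3 -c "
from h import *
to((636,106.3,70));"
```

```text
off [-0.12   0.007  0.641] rotz 0
```

Call:
{"api": "send_rows", "payload": {
  "offset": [
    [-0.12, 0.007, 0],
    [-0.12, 0.007, 0.15],
    [-0.12, 0.007, 0.3],
    [-0.12, 0.007, 0.4],
    [-0.12, 0.007, 0.45],
    [-0.12, 0.007, 0.45]
  ],
  "delta_rot": [
    [0, 0, 0],
    [0, 0, 0],
    [0, 0, 0],
    [0, 0, 0],
    [0, 0, 0],
    [0, 0, 0]
  ]
}}

```text
time: 38.7
tool_pos: [636.8, 104.4, 93.4]
tcp_rot: [-3.141, 0.0, 1.666]
contact_force: [0.3, 0.5, -0.5]
grip_width: 39.8
finger_force: 30.0
```

Call:
{"api": "send_rows", "payload": {
  "offset": [
    [0, 0, 0.06],
    [0, 0, 0.12],
    [0, 0, 0.17],
    [0, 0, 0.18],
    [0, 0, 0.18],
    [0, 0, 0.18]
  ],
  "delta_rot": [
    [0, 0, 0],
    [0, 0, 0],
    [0, 0, 0],
    [0, 0, 0],
    [0, 0, 0],
    [0, 0, 0]
  ]
}}

```text
time: 39.45
tool_pos: [637.0, 104.4, 72.2]
tcp_rot: [3.141, 0.0, 1.666]
contact_force: [0.8, -0.7, -2.0]
grip_width: 39.7
finger_force: 30.0
```

Call:
{"api": "send_rows", "payload": {
  "offset": [
    [0, 0, 0.02],
    [0, 0, 0.02],
    [0, 0, 0.02],
    [0, 0, 0.02],
    [0, 0, 0.02]
  ],
  "delta_rot": [
    [0, 0, 0],
    [0, 0, 0],
    [0, 0, 0],
    [0, 0, 0],
    [0, 0, 0]
  ],
  "grip": 1
}}

```text
time: 40.08
tool_pos: [636.9, 104.3, 69.6]
tcp_rot: [3.141, 0.0, 1.666]
contact_force: [-0.7, -0.3, 0.1]
grip_width: 85.2
finger_force: 0.0
```

Call:
{"api": "send_rows", "payload": {
  "offset": [
    [0, 0, -0.3],
    [0, 0, -0.8],
    [0, 0, -1],
    [0, 0, -1]
  ],
  "delta_rot": [
    [0, 0, 0],
    [0, 0, 0],
    [0, 0, 0],
    [0, 0, 0]
  ]
}}

```text
time: 40.58
tool_pos: [637.9, 104.4, 191.9]
tcp_rot: [3.137, 0.0, 1.666]
contact_force: [0.4, 0.1, -0.7]
grip_width: 91.5
finger_force: 0.0
```

```bash
python3 look.py sleeve1; python3 -c "
from h import *
to((463,-170,190));"
```

```text
sleeve1 0.92 [262. 259.] [651.   1.   0.]
sleeve1 0.77 [257. 175.] [636. 100.   0.]
off [-2.139 -1.653 -0.014] rotz 0
```

Call:
{"api": "send_rows", "payload": {
  "offset": [
    [-0.35, -0.27, 0],
    [-0.71, -0.55, 0],
    [-0.71, -0.55, 0]
  ],
  "delta_rot": [
    [0, 0, 0],
    [0, 0, 0],
    [0, 0, 0]
  ]
}}

```text
time: 41.05
tool_pos: [576.6, 10.8, 187.6]
tcp_rot: [-3.137, -0.0, 1.662]
contact_force: [-0.1, 0.7, -0.5]
grip_width: 91.8
finger_force: 0.0
```

Call:
{"api": "send_rows", "payload": {
  "offset": [
    [-0.35, -0.27, 0],
    [-0.71, -0.55, 0],
    [-0.71, -0.55, 0]
  ],
  "delta_rot": [
    [0, 0, 0],
    [0, 0, 0],
    [0, 0, 0]
  ]
}}

```text
time: 41.42
tool_pos: [519.9, -79.6, 188.2]
tcp_rot: [-3.139, -0.001, 1.662]
contact_force: [0.4, 0.8, -0.9]
grip_width: 91.7
finger_force: 0.0
```

Call:
{"api": "send_rows", "payload": {
  "offset": [
    [-0.35, -0.27, 0],
    [-0.71, -0.55, 0],
    [-0.71, -0.55, 0],
    [-0.71, -0.55, 0]
  ],
  "delta_rot": [
    [0, 0, 0],
    [0, 0, 0],
    [0, 0, 0],
    [0, 0, 0]
  ]
}}

```text
time: 41.92
tool_pos: [464.5, -168.0, 188.9]
tcp_rot: [-3.141, -0.001, 1.666]
contact_force: [-0.6, 0.6, 0.4]
grip_width: 91.9
finger_force: 0.0
```

```bash
python3 look.py finial1; python3 - <<'E'
from fit import *
e=db[-1];c=e['c'];im=e['im'][:,:,::-1].copy()
for s in((446,-246),(462,-162)): fit('finial1',s,8,22)
for p in((462,-162,8),(462,-162,100)):
  u=proj(p,c);print(np.round(u));cv2.drawMarker(im,(int(u[0]),int(u[1])),(0,0,255),0,8)
cv2.imwrite('pics/w6.png',im)
E
```

```text
finial1 0.93 [238. 241.] [ 447. -246.    8.]
finial1 0.84 [257. 168.] [ 461. -163.    8.]
finial1 [ 448.5 -246.3    6.4] err 4.0 3
finial1 [ 461.8 -163.    10.6] err 2.1 3
[258. 167.]
[258. 189.]
```

View pics/w6.png

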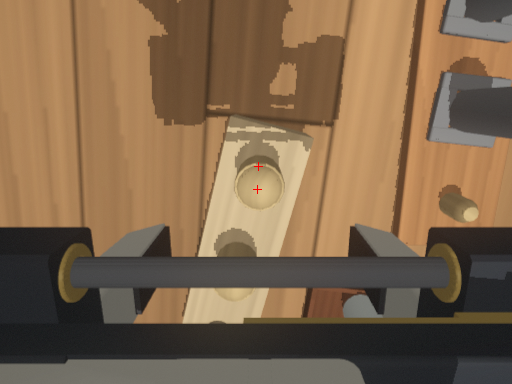

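Call:
{"api": "send_rows", "payload": {
  "offset": [
    [0.035, -0.013, 0.2],
    [0.035, -0.013, 0.5],
    [0.035, -0.013, 0.8],
    [0.035, -0.013, 1],
    [0.035, -0.013, 1],
    [0.035, -0.013, 1]
  ],
  "delta_rot": [
    [0, 0, 0],
    [0, 0, 0],
    [0, 0, 0],
    [0, 0, 0],
    [0, 0, 0],
    [0, 0, 0]
  ]
}}

```text
time: 42.78
tool_pos: [462.9, -164.5, 70.3]
tcp_rot: [3.141, 0.001, 1.667]
contact_force: [-0.3, 0.1, -0.3]
grip_width: 92.0
finger_force: 0.0
```

Call:
{"api": "send_rows", "payload": {
  "offset": [
    [0, 0, 0.04],
    [0, 0, 0.04],
    [0, 0, 0.04]
  ],
  "delta_rot": [
    [0, 0, 0],
    [0, 0, 0],
    [0, 0, 0]
  ]
}}

```text
time: 43.15
tool_pos: [462.1, -164.9, 65.1]
tcp_rot: [3.141, 0.0, 1.666]
contact_force: [-0.3, -0.9, -0.5]
grip_width: 91.8
finger_force: 0.0
```

Call:
{"api": "send_rows", "payload": {
  "offset": [
    [0, 0, 0],
    [0, 0, 0],
    [0, 0, 0],
    [0, 0, 0],
    [0, 0, 0],
    [0, 0, 0]
  ],
  "delta_rot": [
    [0, 0, 0],
    [0, 0, 0],
    [0, 0, 0],
    [0, 0, 0],
    [0, 0, 0],
    [0, 0, 0]
  ],
  "grip": 0.2
}}

```text
time: 43.9
tool_pos: [462.0, -164.8, 64.7]
tcp_rot: [3.141, 0.0, 1.666]
contact_force: [0.2, -0.6, -0.6]
grip_width: 39.5
finger_force: 30.0
```

Call:
{"api": "send_rows", "payload": {
  "offset": [
    [0, 0, -0.2],
    [0, 0, -0.5],
    [0, 0, -0.9],
    [0, 0, -1],
    [0, 0, -1],
    [0, 0, -1]
  ],
  "delta_rot": [
    [0, 0, 0],
    [0, 0, 0],
    [0, 0, 0],
    [0, 0, 0],
    [0, 0, 0],
    [0, 0, 0]
  ]
}}

```text
time: 44.65
tool_pos: [461.1, -164.4, 183.2]
tcp_rot: [-3.139, -0.002, 1.666]
contact_force: [-0.7, -0.5, -0.9]
grip_width: 39.7
finger_force: 30.0
```

```bash
python3 -c "
from h import *
to((654.8,-85.5,198));"
```

```text
off [ 0.501  1.669 -0.124] rotz 0
```

Call:
{"api": "send_rows", "payload": {
  "offset": [
    [0.12, 0.4, -0.12],
    [0.25, 0.83, -0.12],
    [0.25, 0.83, -0.12]
  ],
  "delta_rot": [
    [0, 0, 0],
    [0, 0, 0],
    [0, 0, 0]
  ]
}}

```text
time: 45.02
tool_pos: [560.0, -123.9, 196.6]
tcp_rot: [-3.139, -0.002, 1.668]
contact_force: [-0.5, 0.8, -1.6]
grip_width: 39.5
finger_force: 30.0
```

Call:
{"api": "send_rows", "payload": {
  "offset": [
    [0.12, 0.4, 0],
    [0.25, 0.84, 0],
    [0.25, 0.84, 0],
    [0.25, 0.84, 0],
    [0.25, 0.84, 0],
    [0.25, 0.84, 0]
  ],
  "delta_rot": [
    [0, 0, 0],
    [0, 0, 0],
    [0, 0, 0],
    [0, 0, 0],
    [0, 0, 0],
    [0, 0, 0]
  ]
}}

```text
time: 45.78
tool_pos: [655.1, -86.8, 199.6]
tcp_rot: [3.141, 0.0, 1.665]
contact_force: [-1.3, -0.6, 0.3]
grip_width: 39.7
finger_force: 30.0
```

```bash
python3 look.py sleeve1; python3 - <<'E'
from fit import *
e=db[-1];c=e['c'];im=e['im'][:,:,::-1].copy()
for p in((654.8,-84.5,18),(654.8,-84.5,108),(646,10.5,108),(636.5,105,108),(646,10.5,18)):
  u=proj(p,c);print(np.round(u));cv2.drawMarker(im,(int(u[0]),int(u[1])),(0,0,255),0,8)
cv2.imwrite('pics/w7.png',im)
to((654.8,-85.5,119))
E
```

```text
sleeve1 0.56 [262.  76.] [648.  10.   0.]
sleeve1 0.55 [259. 170.] [654. -88.   0.]
[260. 170.]
[260. 193.]
[260.  62.]
[260. -99.]
[260.  73.]
off [ 0.009 -0.004  0.672] rotz 0
```

View pics/w7.png

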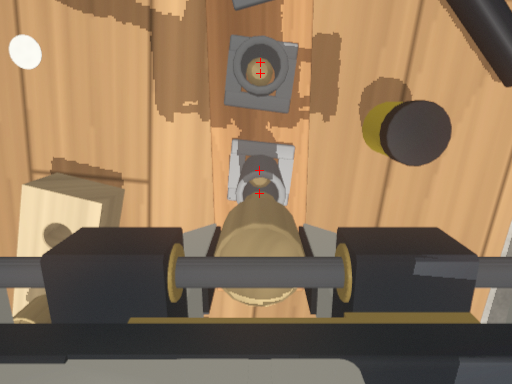

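Call:
{"api": "send_rows", "payload": {
  "offset": [
    [0.01, -0.003, 0.1],
    [0.01, -0.003, 0.2],
    [0.01, -0.003, 0.3],
    [0.01, -0.003, 0.36],
    [0.01, -0.003, 0.36]
  ],
  "delta_rot": [
    [0, 0, 0],
    [0, 0, 0],
    [0, 0, 0],
    [0, 0, 0],
    [0, 0, 0]
  ]
}}

```text
time: 46.5
tool_pos: [655.0, -84.9, 154.9]
tcp_rot: [-3.14, -0.0, 1.666]
contact_force: [0.2, -0.6, -0.5]
grip_width: 39.5
finger_force: 30.0
```

Call:
{"api": "send_rows", "payload": {
  "offset": [
    [0, 0, 0.06],
    [0, 0, 0.12],
    [0, 0, 0.15],
    [0, 0, 0.15]
  ],
  "delta_rot": [
    [0, 0, 0],
    [0, 0, 0],
    [0, 0, 0],
    [0, 0, 0]
  ]
}}

```text
time: 47.0
tool_pos: [655.1, -84.9, 137.5]
tcp_rot: [-3.141, -0.0, 1.666]
contact_force: [0.5, -0.6, -0.0]
grip_width: 39.3
finger_force: 30.0
```

Call:
{"api": "send_rows", "payload": {
  "offset": [
    [0, 0, 0.05],
    [0, 0, 0.1],
    [0, 0, 0.15],
    [0, 0, 0.16],
    [0, 0, 0.16],
    [0, 0, 0.16]
  ],
  "delta_rot": [
    [0, 0, 0],
    [0, 0, 0],
    [0, 0, 0],
    [0, 0, 0],
    [0, 0, 0],
    [0, 0, 0]
  ]
}}

```text
time: 47.75
tool_pos: [655.3, -84.8, 118.7]
tcp_rot: [-3.142, -0.0, 1.666]
contact_force: [0.3, 0.6, -1.0]
grip_width: 39.4
finger_force: 30.0
```

Release, rise, return to the second finial at about (448,-246).

Call:
{"api": "send_rows", "payload": {
  "offset": [
    [0, 0, 0.01],
    [0, 0, 0.01],
    [0, 0, 0.01],
    [0, 0, 0.01],
    [0, 0, 0.01]
  ],
  "delta_rot": [
    [0, 0, 0],
    [0, 0, 0],
    [0, 0, 0],
    [0, 0, 0],
    [0, 0, 0]
  ],
  "grip": 1
}}

```text
time: 48.38
tool_pos: [655.3, -84.9, 117.5]
tcp_rot: [3.142, 0.0, 1.666]
contact_force: [-0.3, 0.3, -0.6]
grip_width: 84.7
finger_force: 0.0
```

Call:
{"api": "send_rows", "payload": {
  "offset": [
    [0, 0, -0.3],
    [0, 0, -0.6],
    [0, 0, -0.6],
    [0, 0, -0.6]
  ],
  "delta_rot": [
    [0, 0, 0],
    [0, 0, 0],
    [0, 0, 0],
    [0, 0, 0]
  ]
}}

```text
time: 48.88
tool_pos: [654.9, -84.8, 188.8]
tcp_rot: [-3.141, -0.0, 1.666]
contact_force: [1.0, 0.1, 0.5]
grip_width: 92.0
finger_force: 0.0
```

```bash
python3 look.py finial1; python3 -c "
from h import *
to((448,-247,190));"
```

```text
finial1 0.81 [261. 183.] [657. -95.   8.]
off [-1.183 -1.842 -0.017] rotz 0
```

Call:
{"api": "send_rows", "payload": {
  "offset": [
    [-0.3, -0.46, 0],
    [-0.6, -0.92, 0],
    [-0.6, -0.92, 0]
  ],
  "delta_rot": [
    [0, 0, 0],
    [0, 0, 0],
    [0, 0, 0]
  ]
}}

```text
time: 49.35
tool_pos: [549.1, -168.9, 188.5]
tcp_rot: [-3.138, -0.001, 1.662]
contact_force: [0.7, -0.3, 0.0]
grip_width: 91.5
finger_force: 0.0
```

Call:
{"api": "send_rows", "payload": {
  "offset": [
    [-0.3, -0.46, 0],
    [-0.58, -0.92, 0],
    [-0.58, -0.92, 0],
    [-0.58, -0.92, 0],
    [-0.58, -0.92, 0]
  ],
  "delta_rot": [
    [0, 0, 0],
    [0, 0, 0],
    [0, 0, 0],
    [0, 0, 0],
    [0, 0, 0]
  ]
}}

```text
time: 49.98
tool_pos: [450.0, -246.0, 189.3]
tcp_rot: [3.141, -0.0, 1.667]
contact_force: [0.9, 1.0, 0.6]
grip_width: 92.1
finger_force: 0.0
```

```bash
python3 look.py finial1; python3 - <<'E'
from fit import *
e=db[-1];c=e['c'];im=e['im'][:,:,::-1].copy()
fit('finial1',(447,-246),8,22)
for p in((448,-246.5,8),(448,-246.5,80)):
  u=proj(p,c);print(np.round(u));cv2.drawMarker(im,(int(u[0]),int(u[1])),(0,0,255),0,8)
cv2.imwrite('pics/w8.png',im)
E
```

```text
finial1 0.72 [256. 175.] [ 447. -249.    8.]
finial1 [ 447.4 -248.6    1.6] err 4.1 4
[258. 173.]
[257. 191.]
```

View pics/w8.png

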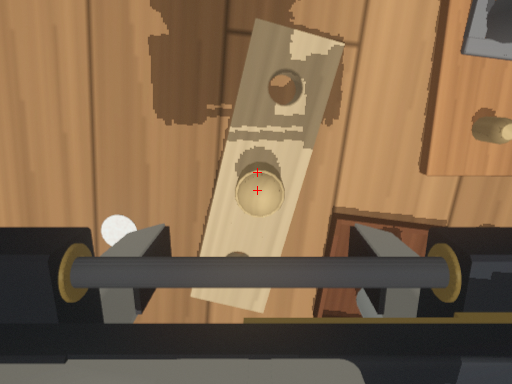

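Call:
{"api": "send_rows", "payload": {
  "offset": [
    [-0.015, -0.005, 0.2],
    [-0.015, -0.005, 0.5],
    [-0.015, -0.005, 0.8],
    [-0.015, -0.005, 1],
    [-0.015, -0.005, 1],
    [-0.015, -0.005, 1]
  ],
  "delta_rot": [
    [0, 0, 0],
    [0, 0, 0],
    [0, 0, 0],
    [0, 0, 0],
    [0, 0, 0],
    [0, 0, 0]
  ]
}}

```text
time: 50.82
tool_pos: [449.4, -248.7, 70.3]
tcp_rot: [3.141, 0.001, 1.667]
contact_force: [-0.7, 0.3, 0.0]
grip_width: 91.8
finger_force: 0.0
```

Call:
{"api": "send_rows", "payload": {
  "offset": [
    [0, 0, 0.04],
    [0, 0, 0.04],
    [0, 0, 0.04]
  ],
  "delta_rot": [
    [0, 0, 0],
    [0, 0, 0],
    [0, 0, 0]
  ]
}}

```text
time: 51.2
tool_pos: [448.6, -248.8, 65.1]
tcp_rot: [3.141, 0.001, 1.666]
contact_force: [0.5, -0.9, -0.5]
grip_width: 91.7
finger_force: 0.0
```

Call:
{"api": "send_rows", "payload": {
  "offset": [
    [0, 0, 0],
    [0, 0, 0],
    [0, 0, 0],
    [0, 0, 0],
    [0, 0, 0],
    [0, 0, 0]
  ],
  "delta_rot": [
    [0, 0, 0],
    [0, 0, 0],
    [0, 0, 0],
    [0, 0, 0],
    [0, 0, 0],
    [0, 0, 0]
  ],
  "grip": 0.2
}}

```text
time: 51.95
tool_pos: [448.6, -248.7, 64.7]
tcp_rot: [3.141, 0.0, 1.666]
contact_force: [0.2, 0.1, -0.2]
grip_width: 39.4
finger_force: 30.0
```

Call:
{"api": "send_rows", "payload": {
  "offset": [
    [0, 0, -0.2],
    [0, 0, -0.5],
    [0, 0, -0.9],
    [0, 0, -1],
    [0, 0, -1],
    [0, 0, -1]
  ],
  "delta_rot": [
    [0, 0, 0],
    [0, 0, 0],
    [0, 0, 0],
    [0, 0, 0],
    [0, 0, 0],
    [0, 0, 0]
  ]
}}

```text
time: 52.7
tool_pos: [447.7, -248.1, 183.1]
tcp_rot: [-3.139, -0.002, 1.666]
contact_force: [-0.1, 0.5, -1.0]
grip_width: 39.4
finger_force: 30.0
```

```bash
python3 -c "
from h import *
to((646,8.5,210));"
```

```text
off [ 1.972  1.848 -0.225] rotz 0
```

Call:
{"api": "send_rows", "payload": {
  "offset": [
    [0.3, 0.25, -0.1],
    [0.65, 0.55, -0.22],
    [0.65, 0.55, -0.22]
  ],
  "delta_rot": [
    [0, 0, 0],
    [0, 0, 0],
    [0, 0, 0]
  ]
}}

```text
time: 53.08
tool_pos: [508.2, -162.0, 210.4]
tcp_rot: [-3.141, -0.001, 1.67]
contact_force: [0.3, -0.0, 0.1]
grip_width: 39.3
finger_force: 30.0
```

Call:
{"api": "send_rows", "payload": {
  "offset": [
    [0.33, 0.32, 0],
    [0.66, 0.65, 0],
    [0.66, 0.65, 0]
  ],
  "delta_rot": [
    [0, 0, 0],
    [0, 0, 0],
    [0, 0, 0]
  ]
}}

```text
time: 53.45
tool_pos: [577.6, -76.3, 208.9]
tcp_rot: [-3.139, -0.001, 1.669]
contact_force: [-0.5, -0.2, -2.1]
grip_width: 39.0
finger_force: 30.0
```

Call:
{"api": "send_rows", "payload": {
  "offset": [
    [0.33, 0.32, 0],
    [0.66, 0.65, 0],
    [0.66, 0.65, 0],
    [0.66, 0.65, 0],
    [0.66, 0.65, 0],
    [0.66, 0.65, 0]
  ],
  "delta_rot": [
    [0, 0, 0],
    [0, 0, 0],
    [0, 0, 0],
    [0, 0, 0],
    [0, 0, 0],
    [0, 0, 0]
  ]
}}

```text
time: 54.2
tool_pos: [646.7, 6.4, 211.3]
tcp_rot: [-3.142, 0.0, 1.664]
contact_force: [0.8, 0.6, -0.9]
grip_width: 39.5
finger_force: 30.0
```

```bash
python3 look.py sleeve1; python3 - <<'E'
from fit import *
e=db[-1];c=e['c'];im=e['im'][:,:,::-1].copy()
for p in((646,9,18),(646,9,108),(636.5,105,108),(636.5,105,18)):
  u=proj(p,c);print(np.round(u));cv2.drawMarker(im,(int(u[0]),int(u[1])),(0,0,255),0,8)
cv2.imwrite('pics/w9.png',im)
to((646,9,165))
E
```

```text
sleeve1 0.65 [263. 169.] [651.   5.   0.]
sleeve1 0.57 [257.  75.] [635. 104.   0.]
[259. 168.]
[259. 189.]
[259.  62.]
[259.  73.]
off [ 0.018 -0.006  0.387] rotz 0
```

View pics/w9.png

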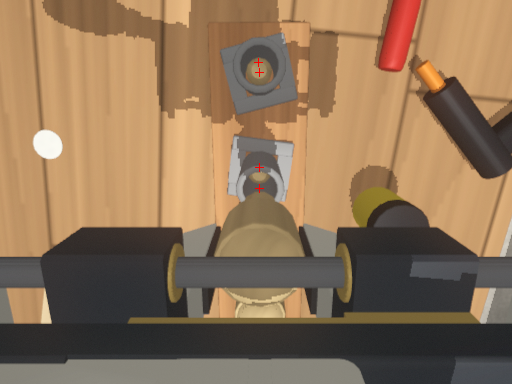

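Call:
{"api": "send_rows", "payload": {
  "offset": [
    [0.02, -0.006, 0.1],
    [0.02, -0.006, 0.2],
    [0.02, -0.006, 0.3],
    [0.02, -0.006, 0.4],
    [0.02, -0.006, 0.46],
    [0.02, -0.006, 0.46]
  ],
  "delta_rot": [
    [0, 0, 0],
    [0, 0, 0],
    [0, 0, 0],
    [0, 0, 0],
    [0, 0, 0],
    [0, 0, 0]
  ]
}}

```text
time: 55.05
tool_pos: [645.9, 10.0, 155.1]
tcp_rot: [-3.14, -0.0, 1.666]
contact_force: [-0.4, -0.5, -1.5]
grip_width: 39.5
finger_force: 30.0
```

Call:
{"api": "send_rows", "payload": {
  "offset": [
    [0, 0, 0.06],
    [0, 0, 0.12],
    [0, 0, 0.15],
    [0, 0, 0.15]
  ],
  "delta_rot": [
    [0, 0, 0],
    [0, 0, 0],
    [0, 0, 0],
    [0, 0, 0]
  ]
}}

```text
time: 55.55
tool_pos: [645.9, 10.1, 137.5]
tcp_rot: [-3.141, -0.0, 1.666]
contact_force: [0.6, -0.8, -1.2]
grip_width: 39.2
finger_force: 30.0
```

Call:
{"api": "send_rows", "payload": {
  "offset": [
    [0, 0, 0.05],
    [0, 0, 0.1],
    [0, 0, 0.15],
    [0, 0, 0.16],
    [0, 0, 0.16],
    [0, 0, 0.16]
  ],
  "delta_rot": [
    [0, 0, 0],
    [0, 0, 0],
    [0, 0, 0],
    [0, 0, 0],
    [0, 0, 0],
    [0, 0, 0]
  ]
}}

```text
time: 56.3
tool_pos: [646.1, 10.1, 118.7]
tcp_rot: [3.142, -0.0, 1.666]
contact_force: [0.1, -0.4, -1.3]
grip_width: 39.3
finger_force: 30.0
```

Call:
{"api": "send_rows", "payload": {
  "offset": [
    [0, 0, 0.01],
    [0, 0, 0.01],
    [0, 0, 0.01],
    [0, 0, 0.01],
    [0, 0, 0.01]
  ],
  "delta_rot": [
    [0, 0, 0],
    [0, 0, 0],
    [0, 0, 0],
    [0, 0, 0],
    [0, 0, 0]
  ],
  "grip": 1
}}

```text
time: 56.92
tool_pos: [646.2, 10.0, 117.6]
tcp_rot: [3.141, 0.0, 1.666]
contact_force: [0.6, -0.3, -0.4]
grip_width: 84.8
finger_force: 0.0
```

Call:
{"api": "send_rows", "payload": {
  "offset": [
    [0, 0, -0.3],
    [0, 0, -0.8],
    [0, 0, -0.9],
    [0, 0, -0.9]
  ],
  "delta_rot": [
    [0, 0, 0],
    [0, 0, 0],
    [0, 0, 0],
    [0, 0, 0]
  ]
}}

```text
time: 57.42
tool_pos: [646.4, 10.0, 226.2]
tcp_rot: [3.14, 0.0, 1.666]
contact_force: [-0.0, -0.1, -0.6]
grip_width: 91.9
finger_force: 0.0
```

Call:
{"api": "send_rows", "payload": {
  "offset": [
    [0, -0.5, 0],
    [0, -1, 0],
    [0, -1, 0]
  ],
  "delta_rot": [
    [0, 0, 0],
    [0, 0, 0],
    [0, 0, 0]
  ]
}}

```text
time: 57.8
tool_pos: [520.8, -0.9, 222.6]
tcp_rot: [-3.132, -0.002, 1.665]
contact_force: [-0.2, -0.1, 0.3]
grip_width: 92.1
finger_force: 0.0
```

Call:
{"api": "send_rows", "payload": {
  "offset": [
    [0, -0.5, 0],
    [0, -1, 0],
    [0, -1, 0],
    [0, -1, 0]
  ],
  "delta_rot": [
    [0, 0, 0],
    [0, 0, 0],
    [0, 0, 0],
    [0, 0, 0]
  ]
}}

```text
time: 58.3
tool_pos: [408.5, -12.9, 225.5]
tcp_rot: [3.14, 0.0, 1.665]
contact_force: [0.2, 1.1, 1.4]
grip_width: 92.0
finger_force: 0.0
```

```bash
python3 - <<'E'
from h import *
a=optics.capture('top')
for t in ('finial1','cap1'): print(t,[(round(d['confidence'],2),np.round(d['uv']).tolist()) for d in finder.pinpoint(t,'top') if d['confidence']>.25])
b=optics.capture('scene')
a=cv2.resize(a[60:290,60:470],(800,300));b=cv2.resize(b[120:310,90:420],(800,300))
b=cv2.resize(optics.capture('scene')[120:300,90:410],(530,298))
out=np.zeros((600,800,3),np.uint8);out[:300]=a;out[300:598,:530]=b
cv2.imwrite('pics/f.png',out[:,:,::-1])
c=optics.get_calibration('scene')
for x,y in((654,-84.6),(645.5,10.9),(636,106)): print(proj((x,y,18),c).round(),proj((x,y,108),c).round(),proj((x,y,159),c).round())
E
```

```text
finial1 [(0.74, [257.0, 157.0]), (0.72, [295.0, 155.0]), (0.65, [385.0, 182.0])]
cap1 [(0.71, [376.0, 177.0]), (0.59, [397.0, 183.0])]
[244. 218.] [244. 192.] [244. 176.]
[273. 205.] [275. 180.] [276. 163.]
[300. 193.] [303. 168.] [305. 152.]
```

View pics/f.png

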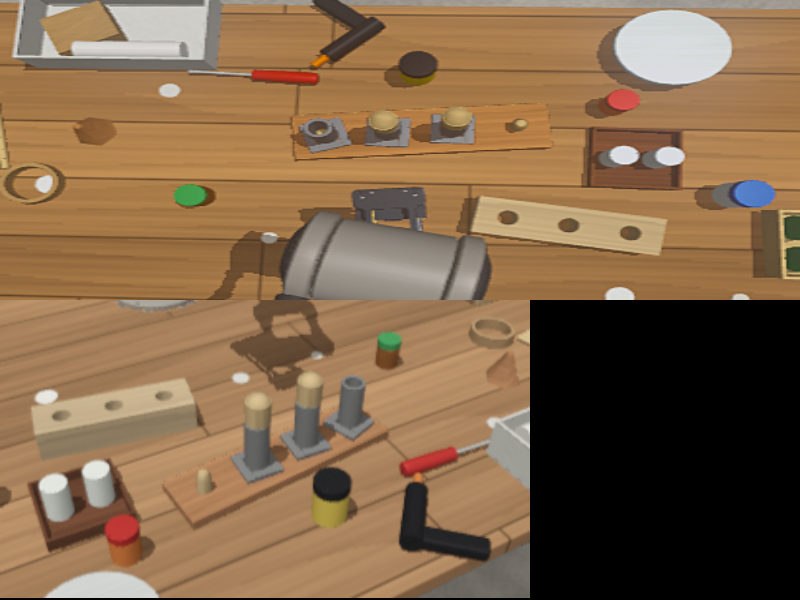

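The final top and scene views show both caps standing in the dish, three sleeves flat on the board and a finial seated in two of them. The finial tops are where they should project, near (255,393) and (308,373) in the composite. The rack is empty and the jars and pyramid look undisturbed.

```bash
python3 -c "
from plant import ticket
print(ticket.close_job())"
```

```text
the job is handed in; nothing more can be done
None
```

I handed the job in at about 58 s; no verdict came back. Both dust caps are in the dish, all three sleeves are home on spigots, and both finials are seated in sleeves, with the jars and pyramid undisturbed as far as the final pictures show.

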